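# Lock the viewer cover on its stay, lay the dish in, break the stay and shut it

## Robot

A 6-joint arm with a two-finger parallel gripper is mounted at the origin on a cart in front of the work surface, level with it; the furniture and walls round the work are solid. World frame = base frame: x ahead of the robot, y to its left, z up, the work surface at z = 0. Lengths are in m, angles in rad, forces in N, time in s.
With the tool pointing down it reaches from about 0.3 to 0.875 m from the base axis. Payload 6.4 kg.
Tool frame: the origin (TCP) lies midway between the tips of the shut fingers; the grasp point (between the pads) lies behind it (robot.grip_depth is the z of the grasp point in the tool frame, in m); z points along the fingers, y is the line along which they close (so a half turn about z gives the same grasp; the last joint's range is limited). The gripper opens to 85 mm and grips with 20 to 120 N. Pads are 22 mm wide; open, the fingers measure 114 mm over their backs; the gripper's body (76 mm by 85 mm) begins 54 mm behind the grasp point. The pads swing forward as they close: fully open they stand 13 mm farther back than shut.
Start: joints at [0.935, 0.181, 1.607, -0, 1.354, -0.206], TCP at [0.24, 0.523, 0.231] pointing down, gripper open.
Joint ranges: [-2.99, 2.99], [-0.89, 2.07], [0.3, 2.58], [-1.14, 4.28], [0, 2.63], [-3.12, 3.12]. Speed limits (rad/s): [2.57, 2.57, 3.01, 3.14, 3.14, 3.14].

## Interface

Orientations are given as a rotation vector (axis times angle).
In Python, from bench import robot gives the robot as it stands.
- The arm moves only by the tool step_arm, never from a script. Its argument "deltas" is one flat list of numbers, 7 for each row, row after row: the shift along the tool's x, y, z in mm, then the turn, a rotation vector about the tool's x, y, z in rad, then the opening, from 0 (shut) to 1 (fully open). A call has 1 to 5 rows; each row shifts and turns the commanded pose from where the row before left it, along the tool's axes as they then stand; what a row does not reach is not made up. A row lasts 1/8 s, in which the tool goes at most 62.5 mm and 10.7 degrees, less where a joint would pass 70% of its speed; a pose out of reach is approached as far as the arm can. A call with a gripper value outside its range is refused whole. The fingers move at their own pace and stop on an object; "newtons" is the grip in N (left out, the last holds). Time passes only in rows, so rows that do not move let the fingers close. It gives the time, the measured TCP pose, the force, the opening and the grip force at its end, in the units of the state.
- robot.get_obs(): the state, without advancing time (a new reading comes with each control period).
- robot.capture(name): name is "side" or "top"; returns the picture (384x512x3 uint8, blue, green, red); there is no depth.
- robot.calibration(name): a dict with "K" (3x3 intrinsics, pixels), "dist_coeffs" ([k1, k2, p1, p2, k3] as OpenCV has them; the pictures are not rectified), "world_from_camera" (4x4, takes a point from camera to world coordinates). Camera axes: x right, y up, looking along -z (the intrinsics and any distortion apply to the point x, -y, -z); pixel columns grow to the right and rows downward; lengths in m; the calibration is good to about 2 mm. A picture is of the moment at which its call begins. calibration takes no time and is no camera call.
- robot.job_done(): hands the job in; it is judged then, once.
Trained networks look in the newest picture that a camera, given by its name, has taken for a name from the list of things; names that differ only in an ending like _2 or _b are one class to them, and where a whole thing is asked for, a point or a joint stands for the part that bears it (a point fixed in the world has none). Each returns a list of dicts, best first, with "p" (0 to 1); they miss things now and then, are a little off and sometimes report something else, mostly with a low value. They report only what shows in the picture. A call takes as long as a camera call.
- robot.regions_of(camera, thing): "mask" (384x512 bool, what is visible of it) and "position" ([row, column] in pixels, amid what is visible of it).
The state is a dict: "time": time; "joint_pos": joint angles; "joint_vel": joint speeds; "effort": joint torques, N m; "ee_pos": TCP position; "orientation": TCP orientation; "ft_force": force on the tool from outside, world axes, zero at the start; "wrist_torque": the same for the moment, N m; "grip_width": opening from 0.0 (shut) to 1.0 (fully open); "grasp_force": force on a finger pad.
Only numpy, scipy, OpenCV 4.12 (cv2) and the standard library are available. Lean on these libraries where they do the work, as an engineer would, in place of code of your own. Each camera call takes 0.05 s, during which the arm holds its last target. There are 200 camera calls.

## Task

Lift the gel viewer's hinged amber cover by its bar, up against the sprung buffers, until the folding stay on its right side goes past straight and locks, so that the cover stands on the stay alone. Lay the petri dish from the bench flat on the glass inside, right way up; then press on the stay's knuckle to break the joint and, with the cover still up, take it by the bar again and bring it down gently, never letting it slam, until it is fully shut over the dish. Feel your way and never heave: the stay's foot is only clamped in its slot and must not be dragged along it; and leave the other things on the bench where they are.

Things in the scene. Friction and masses are not known exactly. Their poses are not given: they have to be found in the camera images.
- viewer: gel viewer: white base 190 (x) x 240 (y) x 98 mm tall, fixed to the bench. Origin: centre of its underside. Its x points to its rear (hinge side), y to its left, z up; its front (-x) faces the robot. The top is a tray: walls 12 mm thick round a flat glass that lies 18 mm below the walls' top. A folding stay sits outside its right wall
- glass (a point): centre of the glass's upper surface, 80 mm above the bench, axes as the viewer's; inside the walls the glass is 166 (x) x 216 (y) mm. With the cover up its bar hangs 320 mm above the bench, some 45 mm ahead of the hinge line: lean the wrist away from it when working over the glass
- hinge (a point): middle of the cover's hinge line, at the rear of the viewer (95 mm behind its centre, 100 mm above the bench); the hinge runs along the viewer's y. The cover is a flat frame 190 x 240 x 12 mm with an amber window, 0.8 kg give or take 15 percent, its underside level with the hinge when shut
- cover (a joint): angle of the cover: 0 shut, grows as its front edge swings up and back; meets the buffers at about 1.33 and stands locked at 1.33 to 1.41 rad (the stay's foot is clamped in a short slot, differently each time). The hinge is stiff: with the stay broken the cover stays by itself above about 1.1 rad and falls shut from below about 0.8 rad
- handle (a point): middle of the cover's bar: round rod 10 mm thick, 110 mm long along the viewer's y, on two posts 100 mm apart, 40 mm off the cover's front edge; 230 mm ahead of the hinge line, 6 mm above it when shut. It can turn in the fingers. Lifting takes up to 5 N here, then 3 to 10 N against the buffers until the stay snaps over; pulled some 9 N more on the taut stay, its foot slips
- buffers (a point): middle between two rubber knobs (16 mm) on springs, 140 mm apart, on a steel bracket behind the cover, up to 195 mm above the bench: the raised cover's back squeezes them by 2 to 4 mm, and they press it forward onto the locked stay
- stay_knuckle (a joint): angle of the knuckle of the folding stay (two steel strips, each 85 mm between pivots, 12 mm wide): about 0 with the cover shut (folded, knuckle hanging down), 2.32 when the strips are in line, 2.56 at its stop past straight; above 2.45 it counts as locked. A light spring draws it towards the stop
- thumb_barrel (a point): middle of the black thumb barrel on the knuckle: cylinder 18 mm across, 26 mm long along the viewer's y, its middle 25 mm outside the right wall. Locked, it stands about 86 mm ahead of the hinge line and 42 mm above it, in front of the raised cover, which leans forward about 12 degrees from upright: tilt the tool to keep clear of it
- stay_foot (a point): lower pivot of the stay, on the right wall (55 mm ahead of the viewer's centre, 86 mm above the bench, give or take 2.5 mm along a level slot, clamped: it slips at about 21 N). To break the locked stay press the barrel square to the strips, rearwards and down, about 35 degrees from straight down: it resists with 3 to 7 N for about 10 mm, then gives and jumps some 20 mm ahead by itself
- dish: clear petri dish with lid, 60 mm across, 14 mm tall, lying on the thin black mat (2 mm) left of the viewer. Origin: centre of its underside; z is its axis
- bottle_small: small white lab bottle with cap, 36 mm across, 75 mm tall, standing right of the viewer; not to be moved. Origin: centre of its underside
- ball_pen: ball pen lying to the right of the viewer, 145 mm; not to be moved. Origin: centre of its underside
- timer: bench timer lying at the right, 62 x 66 x 20 mm; not to be moved. Origin: centre of its underside
- tip_box: pipette tip box with clear lid at the left, 70 x 118 x 87 mm; not to be moved. Origin: centre of its underside
- rack_green: microtube rack with tubes at the left, 67 x 126 x 54 mm; not to be moved. Origin: centre of its underside
- marker: marker pen lying at the left, 138 mm; not to be moved. Origin: centre of its underside
- tube: 15 ml conical tube lying on the mat, left of the dish, 113 mm; not to be moved. Origin: centre of its underside

How it is judged:
On the way, in this order (a step that is already met when the one before it is completed fails the run):
1. the cover stands up on its locked stay, let go by the robot (value of joint stay_knuckle above 2.45 rad and contact force between each of the arm, the fingers and viewer below 0.5 N), for 0.3 s.
2. the dish lies flat on the glass, let go, with the cover still locked up (value of joint stay_knuckle above 2.45 rad and contact force between the fingers and dish below 0.2 N and x of dish in the frame of glass between -0.055 and 0.055 m and y of dish in the frame of glass between -0.08 and 0.08 m and z of dish in the frame of glass between -0.005 and 0.005 m and angle between dish's own z axis and vertical below 0.08 rad), for 0.2 s.
3. the stay's joint is broken while the cover is still up (value of joint stay_knuckle below 2.1 rad and value of joint cover above 0.8 rad and x of dish in the frame of glass between -0.055 and 0.055 m and y of dish in the frame of glass between -0.08 and 0.08 m and z of dish in the frame of glass between -0.005 and 0.005 m and angle between dish's own z axis and vertical below 0.08 rad), for 0.1 s.
At the end, for the whole second after the job is handed in: the cover is shut (within 0.03 rad) and at rest, and the petri dish lies flat and still on the glass under it (its centre within 55 mm fore and aft and 80 mm sideways of the glass's centre) (value of joint cover below 0.03 rad and velocity of joint cover between -0.05 and 0.05 rad/s and linear speed of dish below 0.02 m/s and x of dish in the frame of glass between -0.055 and 0.055 m and y of dish in the frame of glass between -0.08 and 0.08 m and z of dish in the frame of glass between -0.005 and 0.005 m and angle between dish's own z axis and vertical below 0.08 rad); the robot touches nothing.
It fails at once if the cover slams: it arrives within 0.12 rad of shut at more than 1 rad/s (value of joint cover below 0.12 rad and velocity of joint cover below -1 rad/s).
It fails at once if the clamped foot of the stay is dragged along its slot by more than 1 mm (distance of stay_foot from where it was at the start of the episode above 0.001 m).
It fails at once if another thing on the bench is shifted by more than 25 mm (distance of any of bottle_small, ball_pen, timer, tip_box, rack_green, marker, tube from where it was at the start of the episode above 0.025 m).
It also fails if it takes over 72 s, if anything falls off the work surface, if the arm or the gripper's body presses on something with over 40 N, if the wrist force passes 120 N, or if a joint passes its speed limit or range.

## Working session

There is one attempt and no reset: what is moved stays moved. The work goes in short steps, Python scripts to look and compute and a tool call to move; the robot and the scene stay as the last step left them, time stands still between calls to the robot, and variables do not carry over. Pictures are saved under pics/ and viewed, at most 10 in all, crops included, and the job is handed in when it is done.

Besides the shell and the picture viewer there is one more tool, called after "Call:" in YAML: its name, and indented under it one key for each argument. step_arm: Moves the arm, as the interface text tells. Its arguments: {"type":"object","properties":{"deltas":{"type":"array","items":{"type":"number"}},"newtons":{"type":"number"}},"required":["deltas"]}

```bash
mkdir -p pics; ls; cat > h.py <<'E'
import numpy as np, cv2
from bench import robot
def ray(cam,uv):
    c=robot.calibration(cam);K=np.array(c["K"]);d=np.array(c["dist_coeffs"]);T=np.array(c["world_from_camera"])
    p=cv2.undistortPoints(np.array([[uv]],float),K,d)[0,0]
    v=T[:3,:3]@np.array([p[0],-p[1],-1]);return T[:3,3],v
def onz(cam,uv,z):
    o,v=ray(cam,uv);return o+v*(z-o[2])/v[2]
def proj(cam,P):
    c=robot.calibration(cam);K=np.array(c["K"]);d=np.array(c["dist_coeffs"]);T=np.array(c["world_from_camera"])
    q=(np.atleast_2d(P)-T[:3,3])@T[:3,:3];q=q*[1,-1,-1]
    return cv2.projectPoints(q,np.zeros(3),np.zeros(3),K,d)[0][:,0]
E
python3 - <<'E'
from h import *
print({k:np.round(v,3) for k,v in robot.get_obs().items()}, robot.grip_depth)
for c in("top","side"):
    im=robot.capture(c);cv2.imwrite(f"pics/{c}0.png",im)
    print(c,np.round(robot.calibration(c)["world_from_camera"],2).tolist())
    for t in["viewer","dish","handle","thumb_barrel","bottle_small","tip_box","rack_green","tube","timer"]:
        r=robot.regions_of(c,t)
        for x in r[:2]: print(c,t,round(x["p"],2),np.round(x["position"],1),int(x["mask"].sum()),np.round(onz(c,x["position"][::-1],{"viewer":.11,"dish":.012,"handle":.106}.get(t,.03)),3))
E
```

```text
pics
{'time': np.float64(0.0), 'joint_pos': array([ 0.935,  0.182,  1.608, -0.   ,  1.354, -0.206]), 'joint_vel': array([-0.001, -0.   , -0.   ,  0.001,  0.001,  0.001]), 'effort': array([-1.0000e-03, -4.4487e+01, -3.5134e+01, -0.0000e+00,  9.0000e-03,
        0.0000e+00]), 'ee_pos': array([0.239, 0.522, 0.23 ]), 'orientation': array([-6.700e-01, -3.069e+00,  3.000e-03]), 'ft_force': array([-0.533, -0.489,  0.48 ]), 'wrist_torque': array([ 0.002, -0.049, -0.006]), 'grasp_force': np.float64(0.0), 'grip_width': np.float64(0.996)} -0.0187
top [[0.01, 0.99, -0.14, 0.33], [-1.0, 0.01, -0.01, -0.03], [-0.01, 0.14, 0.99, 1.55], [0.0, 0.0, 0.0, 1.0]]
top viewer 0.9 [174.8 308.4] 3687 [ 0.568 -0.235  0.11 ]
top dish 0.72 [202.5 209.2] 187 [0.469 0.15  0.012]
top handle 0.76 [174.  309.2] 3302 [ 0.571 -0.239  0.106]
top bottle_small 0.67 [179.7 369.1] 90 [ 0.563 -0.486  0.03 ]
top tip_box 0.64 [177.7 147.4] 629 [0.565 0.398 0.03 ]
top tip_box 0.43 [178.9 369.1] 75 [ 0.566 -0.486  0.03 ]
top rack_green 0.74 [187.8 112.7] 565 [0.523 0.533 0.03 ]
top tube 0.67 [198.6 180.7] 110 [0.482 0.262 0.03 ]
top timer 0.57 [197.6 380.5] 237 [ 0.491 -0.528  0.03 ]
side [[1.0, 0.03, -0.05, 0.49], [-0.06, 0.57, -0.82, -1.22], [0.0, 0.82, 0.57, 0.96], [0.0, 0.0, 0.0, 1.0]]
side viewer 0.57 [248.6 262.8] 4078 [ 0.564 -0.297  0.11 ]
side handle 0.71 [237. 262.] 2794 [ 0.565 -0.234  0.106]
side handle 0.47 [197.5 237.7] 107 [0.486 0.009 0.106]
side bottle_small 0.67 [308.2 269.7] 191 [ 0.573 -0.478  0.03 ]
side bottle_small 0.15 [148.8 244.1] 145 [0.527 0.568 0.03 ]
side tip_box 0.72 [162.3 249.1] 377 [0.547 0.422 0.03 ]
side rack_green 0.64 [149.1 242.8] 133 [0.52  0.565 0.03 ]
side tube 0.64 [179.6 237.2] 47 [0.485 0.263 0.03 ]
side timer 0.55 [332.2 248. ] 472 [ 0.503 -0.56   0.03 ]
```

```bash
python3 - <<'E'
from h import *
a=cv2.imread("pics/top0.png")[110:270,200:400];b=cv2.imread("pics/side0.png")[130:340,160:360]
cv2.imwrite("pics/top0c.png",cv2.resize(a,(750,600),interpolation=cv2.INTER_CUBIC))
cv2.imwrite("pics/side0c.png",cv2.resize(b,(571,600),interpolation=cv2.INTER_CUBIC))
E
```

```text
(no output)
```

View pics/top0c.png

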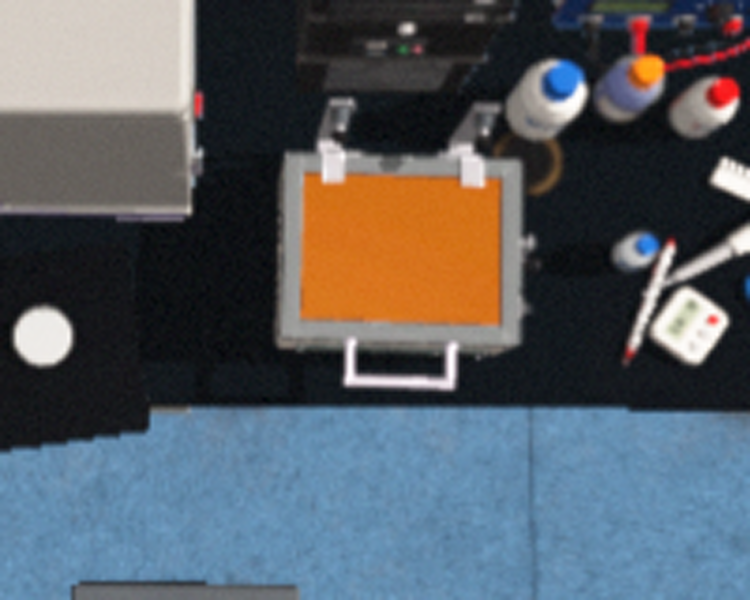

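View pics/side0c.png

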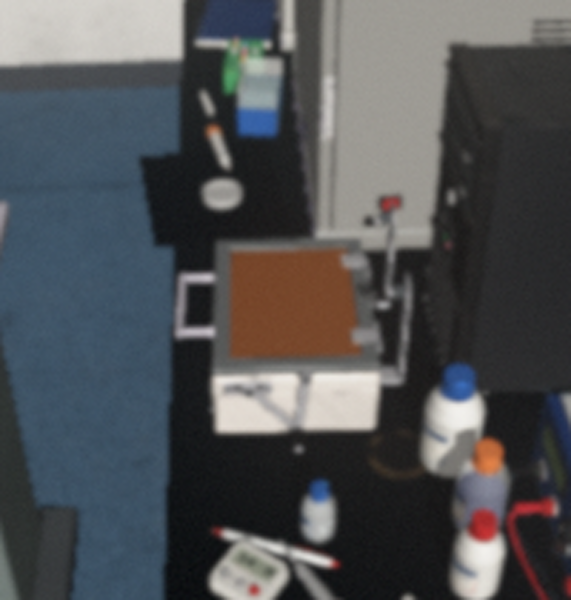

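The top view shows the closed cover (crop corners about (285,152), (523,158), (523,345), (278,348)) with the bar at (347,383)–(455,387), the dish on the mat at (43,336), and the stay on the right wall. The side view agrees: bar (182,275)–(180,335), dish (222,193). Next I fit the viewer pose.

```bash
python3 - <<'E'
from h import *
from scipy.optimize import least_squares
T=lambda x,y:(200+x/3.75,110+y/3.75)
S=lambda x,y:(160+x/2.857,130+y/2.857)
obs=[("top",T(285,152),(95,120,112)),("top",T(523,158),(95,-120,112)),("top",T(523,345),(-95,-120,112)),("top",T(278,348),(-95,120,112)),
("top",T(346,383),(-135,53,106)),("top",T(456,387),(-135,-53,106)),
("side",S(182,275),(-135,53,106)),("side",S(180,335),(-135,-53,106)),("side",S(214,368),(-95,-120,112)),("side",S(380,362),(95,-120,112)),("side",S(216,243),(-95,120,112)),("side",S(212,430),(-95,-120,0)),("side",S(377,433),(95,-120,0))]
def f(p,full=False):
    c,s=np.cos(p[2]),np.sin(p[2]);r=[]
    for cam,uv,m in obs:
        m=np.array(m)/1000;P=[p[0]+c*m[0]-s*m[1],p[1]+s*m[0]+c*m[1],m[2]]
        r.append(proj(cam,P)[0]-uv)
    return np.array(r) if full else np.ravel(r)
s=least_squares(f,[.57,-.24,0],loss="soft_l1");p=s.x;print(np.round(p,4));print(np.round(f(p,True),1).tolist())
c,sn=np.cos(p[2]),np.sin(p[2])
W=lambda m:np.round([p[0]+c*m[0]-sn*m[1],p[1]+sn*m[0]+c*m[1],m[2]],3)
print("handle",W([-.135,0,.106]),"hinge",W([.095,0,.1]),"barrel locked",W([.009,-.145,.142]))
print("dish side",onz("side",S(222,186),.014),onz("top",T(43,336),.014))
E
```

```text
[ 0.564  -0.228  -0.0165]
[[-0.8, -0.1], [-1.1, -0.4], [-0.7, -0.5], [0.3, -2.9], [-0.2, -1.0], [-1.1, -1.4], [-0.8, 1.0], [-1.1, 0.2], [-1.3, 1.2], [0.0, 1.4], [-1.4, -0.9], [0.7, 3.4], [-0.8, 0.5]]
handle [ 0.429 -0.226  0.106] hinge [ 0.659 -0.23   0.1  ] barrel locked [ 0.571 -0.373  0.142]
dish side [0.48564335 0.15978463 0.014     ] [0.48019296 0.14103535 0.014     ]
```

```bash
cat >> h.py <<'E'
from scipy.spatial.transform import Rotation as Ro, Slerp
VP=[.564,-.228,-.0165]
def W(m,off=(0,0)):
    c,s=np.cos(VP[2]),np.sin(VP[2]);return np.array([VP[0]+c*m[0]-s*m[1],VP[1]+s*m[0]+c*m[1],m[2]])
def Rt(alpha,yaw=None):
    "tool pitched alpha below level, closing in the x-z plane of the viewer"
    a=alpha;z=np.array([np.cos(a),0,-np.sin(a)]);y=np.array([np.sin(a),0,np.cos(a)])
    return Ro.from_euler("z",VP[2] if yaw is None else yaw)*Ro.from_matrix(np.c_[np.cross(y,z),y,z])
def now():
    o=robot.get_obs();return np.array(o["ee_pos"]),Ro.from_rotvec(o["orientation"])
def plan(wps,start=None,vmax=50,wmax=.17):
    p,R=start or now();out=[]
    for q,Q,op,*n in wps:
        d=np.linalg.norm(q-p)*1000;w=(R.inv()*Q).magnitude()
        k=n[0] if n else max(1,int(np.ceil(max(d/vmax,w/wmax))))
        p0,sl=p,Slerp([0,1],Ro.concatenate([R,Q]))
        for i in range(1,k+1):
            t=np.round(R.inv().apply(p0+(q-p0)*i/k-p)*1000,1);r=np.round((R.inv()*sl(i/k)).as_rotvec(),3)
            out.append([*t,*r,op]);p=p+R.apply(t/1000);R=R*Ro.from_rotvec(r)
    for i in range(0,len(out),5): print([float(f"{v:g}") for row in out[i:i+5] for v in row])
    return p,R
def bar(th,past=.013,al=None):
    "TCP for the bar at cover angle th"
    g=th+np.arctan2(.006,.23);r=np.hypot(.23,.006)
    b=W([.095-r*np.cos(g),0,.1+r*np.sin(g)]);R=Rt(al)
    return b+R.apply([0,0,past]),R
E
python3 - <<'E'
from h import *
im=cv2.imread("pics/top0.png");g=cv2.cvtColor(im,cv2.COLOR_BGR2GRAY)
m=np.zeros_like(g);m[185:222,195:228]=1;b=((g>110)&(m>0)).astype(np.uint8)
n,l,s,c=cv2.connectedComponentsWithStats(b);i=1+s[1:,4].argmax();print("top",s[i],c[i],onz("top",c[i],.014))
im=cv2.imread("pics/side0.png");g=cv2.cvtColor(im,cv2.COLOR_BGR2GRAY)
m=np.zeros_like(g);m[185:210,222:255]=1;b=((g>100)&(m>0)).astype(np.uint8)
n,l,s,c=cv2.connectedComponentsWithStats(b);i=1+s[1:,4].argmax();print("side",s[i],c[i],onz("side",c[i],.011))
q,R=bar(0,al=np.radians(40));z=R.apply([0,0,1])
print(q,R.as_rotvec())
plan([(np.array([.46,.1,.28]),now()[1],.35),(q-.08*z+[0,0,.02],R,.35)])
E
```

```text
top [204 192  15  16 195] [211.03589744 199.32820513] [0.48127653 0.1427895  0.014     ]
side [231 193  14  10 115] [237.34782609 197.48695652] [0.4837534  0.14572881 0.011     ]
[ 0.4389756  -0.22593691  0.09764376] [1.71401046 1.68596007 0.78617609]
[-37.7, -29.2, -4.9, 0.0, 0.0, 0.0, 0.35, -37.6, -29.3, -4.8, 0.0, 0.0, 0.0, 0.35, -37.7, -29.2, -4.9, 0.0, 0.0, 0.0, 0.35, -37.6, -29.3, -4.9, 0.0, 0.0, 0.0, 0.35, -37.7, -29.2, -4.8, 0.0, 0.0, 0.0, 0.35]
[-37.6, -29.3, -4.9, 0.0, 0.0, 0.0, 0.35, -37.7, -29.2, -4.9, 0.0, 0.0, 0.0, 0.35, -37.6, -29.3, -4.9, 0.0, 0.0, 0.0, 0.35, -37.7, -29.2, -4.8, 0.0, 0.0, 0.0, 0.35, -37.6, -29.2, -4.9, 0.0, 0.0, 0.0, 0.35]
[-6.7, -36.6, 12.3, -0.086, -0.056, 0.12, 0.35, -10.5, -36.6, 9.7, -0.085, -0.056, 0.12, 0.35, -14.4, -35.7, 7.3, -0.086, -0.056, 0.12, 0.35, -18.3, -34.4, 5.1, -0.085, -0.056, 0.12, 0.35, -22.0, -32.3, 3.5, -0.086, -0.056, 0.12, 0.35]
[-25.6, -29.6, 2.1, -0.086, -0.056, 0.12, 0.35, -28.9, -26.6, 1.3, -0.085, -0.056, 0.12, 0.35, -31.8, -23.0, 0.8, -0.086, -0.056, 0.12, 0.35, -34.2, -19.0, 0.9, -0.085, -0.056, 0.12, 0.35]
```

Call:
step_arm:
  deltas: [-38, -29, -5, 0, 0, 0, 0.35, -38, -29, -5, 0, 0, 0, 0.35, -38, -29, -5, 0, 0, 0, 0.35, -38, -29, -5, 0, 0, 0, 0.35, -38, -29, -5, 0, 0, 0, 0.35]

```text
time: 1.62
ee_pos: [0.3524, 0.3104, 0.2567]
orientation: [0.669, 3.069, 0.001]
ft_force: [0.1, -0.1, -0.1]
grip_width: 0.349
grasp_force: 0.0
```

Call:
step_arm:
  deltas: [-38, -29, -5, 0, 0, 0, 0.35, -38, -29, -5, 0, 0, 0, 0.35, -38, -29, -5, 0, 0, 0, 0.35, -38, -29, -5, 0, 0, 0, 0.35, -38, -29, -5, 0, 0, 0, 0.35]

```text
time: 2.25
ee_pos: [0.4648, 0.0993, 0.2817]
orientation: [0.67, 3.069, 0.0]
ft_force: [0.0, 0.9, 0.6]
grip_width: 0.351
grasp_force: 0.0
```

Call:
step_arm:
  deltas: [-7, -37, 12, -0.086, -0.056, 0.12, 0.35, -10, -37, 10, -0.086, -0.056, 0.12, 0.35, -14, -36, 7, -0.086, -0.056, 0.12, 0.35, -18, -34, 5, -0.086, -0.056, 0.12, 0.35, -22, -32, 3, -0.086, -0.056, 0.12, 0.35]

```text
time: 2.88
ee_pos: [0.4173, -0.081, 0.2207]
orientation: [1.366, 2.369, 0.497]
ft_force: [0.7, -0.8, 0.2]
grip_width: 0.349
grasp_force: 0.0
```

Call:
step_arm:
  deltas: [-26, -30, 2, -0.086, -0.056, 0.12, 0.35, -29, -27, 1, -0.086, -0.056, 0.12, 0.35, -32, -23, 1, -0.086, -0.056, 0.12, 0.35, -34, -19, 1, -0.086, -0.056, 0.12, 0.35, 0, 0, 0, 0, 0, 0, 0.35]

```text
time: 3.5
ee_pos: [0.3791, -0.2267, 0.1693]
orientation: [1.721, 1.676, 0.79]
ft_force: [0.8, 0.5, -0.0]
grip_width: 0.352
grasp_force: 0.0
```

```bash
python3 - <<'E'
from h import *
im=robot.capture("side");b=im[130:250,150:330];cv2.imwrite("pics/s1.png",cv2.resize(b,None,fx=4,fy=4,interpolation=cv2.INTER_CUBIC))
q,R=bar(0,al=np.radians(40));z=R.apply([0,0,1])
o=robot.get_obs();print(o["ee_pos"],o["orientation"],o["joint_pos"],o["ft_force"],o["grip_width"],q,R.as_rotvec())
plan([(q,R,.35,4),(q,R,0,4)])
E
```

```text
[ 0.37987505 -0.22557058  0.16998444] [1.71744506 1.68102023 0.78992613] [-1.4939599  -0.36710334  2.50352098  0.98849102  1.1548958  -1.97126961] [-0.21892765  0.48558357  0.53182597] 0.34786924653432366 [ 0.4389756  -0.22593691  0.09764376] [1.71401046 1.68596007 0.78617609]
[0.1, -4.4, 22.9, 0.001, -0.0, -0.001, 0.35, 0.2, -4.4, 23.0, 0.0, -0.0, -0.001, 0.35, 0.1, -4.4, 22.9, 0.001, -0.0, -0.002, 0.35, 0.1, -4.3, 23.0, 0.0, -0.0, -0.001, 0.35, 0.0, -0.0, -0.0, 0.0, -0.0, 0.0, 0.0]
[0.0, -0.0, -0.0, 0.0, -0.0, 0.0, 0.0, 0.0, -0.0, -0.0, 0.0, -0.0, 0.0, 0.0, 0.0, -0.0, -0.0, 0.0, -0.0, 0.0, 0.0]
```

View pics/s1.png

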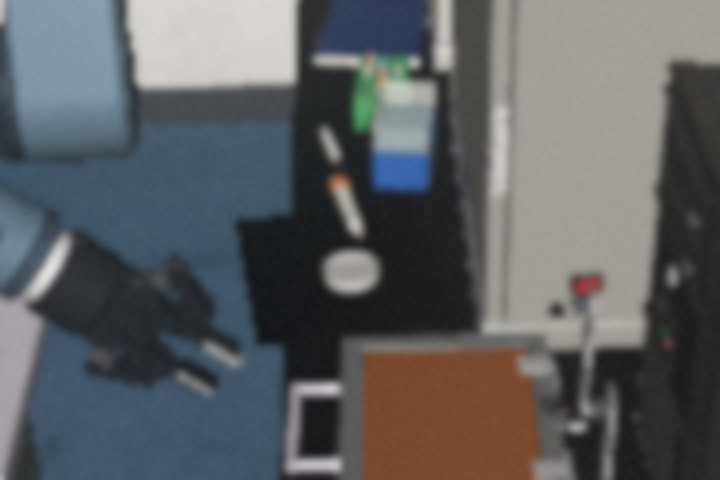

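The gripper stands level with the bar at (315,430), its fingertips at (215,370) pointing at it, so I go in and close.

Call:
step_arm:
  deltas: [0, -4.4, 23, 0, 0, 0, 0.35, 0, -4.4, 23, 0, 0, 0, 0.35, 0, -4.4, 23, 0, 0, 0, 0.35, 0, -4.3, 23, 0, 0, 0, 0.35, 0, 0, 0, 0, 0, 0, 0.35]
  newtons: 30

```text
time: 4.18
ee_pos: [0.4413, -0.2233, 0.0979]
orientation: [1.711, 1.69, 0.793]
ft_force: [0.4, 1.3, -0.1]
grip_width: 0.353
grasp_force: 0.0
```

Call:
step_arm:
  deltas: [0, 0, 0, 0, 0, 0, 0, 0, 0, 0, 0, 0, 0, 0, 0, 0, 0, 0, 0, 0, 0, 0, 0, 0, 0, 0, 0, 0, 0, 0, 0, 0, 0, 0, 0]

```text
time: 4.8
ee_pos: [0.4399, -0.2251, 0.0982]
orientation: [1.713, 1.685, 0.79]
ft_force: [-4.3, 3.3, -1.2]
grip_width: 0.105
grasp_force: 29.7
```

```bash
python3 - <<'E'
from h import *
o=robot.get_obs();print(o["ee_pos"],o["orientation"],o["joint_pos"],o["ft_force"],o["grip_width"],o["grasp_force"])
robot.capture("side")
p,R=now();q,Q=bar(0,al=np.radians(40));d=p-q;print(d)
th=np.arange(.1,1.301,.1)
plan([(bar(t,al=np.radians(40+25*t/1.3))[0]+d*0,Rt(np.radians(40+25*t/1.3)),0,1) for t in th],start=(q,R))
E
```

```text
[ 0.43985463 -0.22512396  0.09820026] [1.71305214 1.68451607 0.79011334] [-1.25949199  0.01224358  2.43097988  1.27224819  0.86490199 -2.21116803] [-4.31557522  3.26254909 -1.15601972] 0.10452844879392317 29.71570909023285
[0.00087121 0.00081262 0.00053948]
[0.0, 18.3, -13.4, 0.036, -0.002, -0.001, 0.0, 0.0, 19.1, -12.1, 0.034, 0.0, -0.0, 0.0, 0.0, 19.9, -10.8, 0.033, 0.0, -0.0, 0.0, 0.0, 20.5, -9.4, 0.034, 0.0, -0.0, 0.0, 0.0, 21.1, -8.1, 0.033, 0.0, -0.0, 0.0]
[0.0, 21.6, -6.6, 0.034, 0.0, -0.0, 0.0, 0.0, 22.0, -5.1, 0.034, 0.0, -0.0, 0.0, 0.0, 22.3, -3.6, 0.033, 0.0, -0.0, 0.0, 0.0, 22.5, -2.1, 0.034, 0.0, -0.0, 0.0, 0.0, 22.5, -0.5, 0.033, 0.0, -0.0, 0.0]
[0.0, 22.6, 1.0, 0.034, 0.0, -0.0, 0.0, 0.1, 22.4, 2.4, 0.033, 0.0, -0.0, 0.0, -0.0, 22.2, 4.0, 0.034, 0.0, -0.0, 0.0]
```

Call:
step_arm:
  deltas: [0, 18.3, -13.4, 0.036, 0, 0, 0, 0, 19.1, -12.1, 0.034, 0, 0, 0, 0, 19.9, -10.8, 0.033, 0, 0, 0, 0, 20.5, -9.4, 0.034, 0, 0, 0, 0, 21.1, -8.1, 0.033, 0, 0, 0]

```text
time: 5.48
ee_pos: [0.4686, -0.2257, 0.2062]
orientation: [1.828, 1.797, 0.66]
ft_force: [8.2, -0.7, -11.7]
grip_width: 0.101
grasp_force: 29.7
```

Call:
step_arm:
  deltas: [0, 0, 0, 0, 0, 0, 0]

```text
time: 5.6
ee_pos: [0.4701, -0.2259, 0.2084]
orientation: [1.822, 1.798, 0.662]
ft_force: [-19.4, 4.3, 9.9]
grip_width: 0.1
grasp_force: 33.1
```

```bash
python3 - <<'E'
from h import *
im=robot.capture("side");b=im[130:250,170:330];cv2.imwrite("pics/s2.png",cv2.resize(b,None,fx=4,fy=4,interpolation=cv2.INTER_CUBIC))
o=robot.get_obs();print(o["ee_pos"],o["orientation"],o["ft_force"],o["grip_width"],o["grasp_force"])
q,Q=bar(.5,al=np.radians(40+25*.5/1.3));print(q,Q.as_rotvec())
E
```

```text
[ 0.4696208  -0.22590482  0.2076848 ] [1.82266769 1.79790593 0.66217154] [-16.58993827   5.23817897   7.36712464] 0.10137584971310644 32.8529879450798
[ 0.46846847 -0.22642359  0.20563111] [1.82545246 1.79557828 0.66037048]
```

View pics/s2.png

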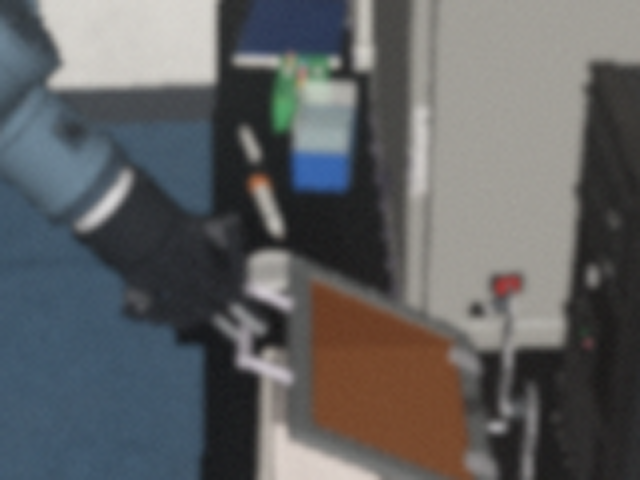

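The cover is up about 0.5 rad with the bar (240,320) in the fingers. There is some radial compression, so I ease back slightly, reduce the grip and go on.

Call:
step_arm:
  deltas: [0, 21.4, -7.8, 0.034, 0, 0, 0, 0, 22, -5.1, 0.034, 0, 0, 0, 0, 22.3, -3.6, 0.033, 0, 0, 0]
  newtons: 20

```text
time: 6.02
ee_pos: [0.5101, -0.2268, 0.2597]
orientation: [1.894, 1.86, 0.58]
ft_force: [0.2, -2.2, -6.4]
grip_width: 0.1
grasp_force: 29.9
```

Call:
step_arm:
  deltas: [0, 22.5, -2.1, 0.034, 0, 0, 0, 0, 22.5, -0.5, 0.033, 0, 0, 0, 0, 22.6, 1, 0.034, 0, 0, 0, 0, 22.4, 2.4, 0.033, 0, 0, 0, 0, 0, 0, 0, 0, 0, 0]

```text
time: 6.65
ee_pos: [0.5889, -0.2289, 0.3083]
orientation: [1.972, 1.94, 0.469]
ft_force: [-0.2, -0.9, 3.9]
grip_width: 0.102
grasp_force: 29.9
```

```bash
python3 - <<'E'
from h import *
im=robot.capture("side");cv2.imwrite("pics/s3full.png",im);b=im[100:260,190:350];cv2.imwrite("pics/s3.png",cv2.resize(b,None,fx=3.7,fy=3.7,interpolation=cv2.INTER_CUBIC))
p,R=now();o=robot.get_obs();f=o["ft_force"];print(p,f,R.inv().apply(f),o["grip_width"],o["grasp_force"])
q,Q=bar(1.2,al=np.radians(40+25*1.2/1.3));print(q,Q.as_rotvec(),R.as_rotvec(),"tangential",f@[np.sin(1.226),0,np.cos(1.226)],f@[-np.cos(1.226),0,np.sin(1.226)])
E
```

```text
[ 0.58832638 -0.22888335  0.3081162 ] [-0.56000664 -0.7749134   4.5468037 ] [-0.78227018  1.58792017 -4.2958218 ] 0.10305812468415558 29.979521334171295
[ 0.58713312 -0.22838173  0.30495214] [1.9743378  1.94202706 0.46486088] [1.97197533 1.9398785  0.46878745] tangential 1.009795311520622 4.468483492452682
```

View pics/s3.png

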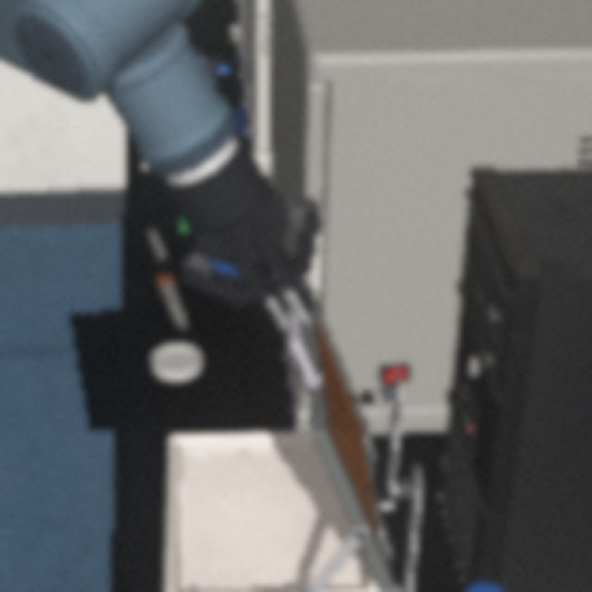

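The cover stands near 1.2 rad with the bar at (300,345) in the fingers, and the stay is nearly unfolded at (340,565). It holds itself here, so I loosen the fingers and push with the front finger only.

Call:
step_arm:
  deltas: [0, 0, 0, 0, 0, 0, 0.2, 0, 0, 0, 0, 0, 0, 0.2, 0, 0, 0, 0, 0, 0, 0.2]

```text
time: 7.08
ee_pos: [0.5868, -0.2284, 0.3061]
orientation: [1.976, 1.942, 0.467]
ft_force: [0.3, 0.3, 0.3]
grip_width: 0.202
grasp_force: 0.0
```

```bash
cat >> h.py <<'E'
def tf(th,f=None):
    f=robot.get_obs()["ft_force"] if f is None else f
    g=th+.026;return f@[np.sin(g),0,np.cos(g)],f@[-np.cos(g),0,np.sin(g)]
E
python3 - <<'E'
from h import *
p,R=now();o=robot.get_obs();print(p,o["ft_force"],o["grip_width"],tf(1.21))
A=lambda t:np.radians(40+25*t/1.3)
d=p-bar(1.21,al=A(1.2))[0];print(d)
plan([(bar(t,al=A(t))[0]+d+Rt(A(t)).apply([0,.0035*min(1,(t-1.21)/.05),0]),Rt(A(t)),.2,1) for t in (1.235,1.26,1.28,1.295,1.305)])
E
```

```text
[ 0.58680892 -0.22843834  0.30608604] [0.32802103 0.32102223 0.28389257] 0.20163176594160104 (np.float64(0.403088918456096), np.float64(0.16034997337843535))
[-2.49319368e-03 -2.08219486e-05  3.67241122e-04]
[0.0, 7.3, 0.9, 0.012, -0.001, -0.001, 0.2, 0.0, 7.3, 0.9, 0.008, -0.0, -0.0, 0.2, 0.0, 4.4, 0.8, 0.007, -0.0, -0.0, 0.2, 0.0, 3.4, 0.7, 0.005, -0.0, -0.0, 0.2, 0.0, 2.2, 0.5, 0.004, -0.0, -0.0, 0.2]
```

Call:
step_arm:
  deltas: [0, 7.3, 0.9, 0.012, 0, 0, 0.2, 0, 7.3, 0.9, 0.008, 0, 0, 0.2, 0, 4.4, 0.8, 0.007, 0, 0, 0.2, 0, 3.4, 0.7, 0.005, 0, 0, 0.2, 0, 2.2, 0.5, 0.004, 0, 0, 0.2]

```text
time: 7.7
ee_pos: [0.6114, -0.2289, 0.3139]
orientation: [1.997, 1.964, 0.435]
ft_force: [-1.3, -1.3, -0.7]
grip_width: 0.199
grasp_force: 0.8
```

Call:
step_arm:
  deltas: [0, 1, 0.3, 0, 0, 0, 0.2, 0, 1, 0.3, 0, 0, 0, 0.2]

```text
time: 7.95
ee_pos: [0.6132, -0.229, 0.3143]
orientation: [1.997, 1.963, 0.435]
ft_force: [-2.1, -0.5, 0.8]
grip_width: 0.201
grasp_force: 0.7
```

```bash
cat >> h.py <<'E'
def look(cam,name,r0,r1,c0,c1,k):
    im=robot.capture(cam);cv2.imwrite("pics/"+name,cv2.resize(im[r0:r1,c0:c1],None,fx=k,fy=k,interpolation=cv2.INTER_CUBIC));return im
def stat(th):
    p,R=now();o=robot.get_obs();print(np.round(o["time"],2),np.round(p,4),np.round(R.as_rotvec(),3),np.round(o["ft_force"],1),"tan,rad",np.round(tf(th),1),round(float(o["grip_width"]),3),o["grasp_force"])
E
python3 - <<'E'
from h import *
im=look("side","s4.png",205,285,245,345,5)
stat(1.32)
for t in("thumb_barrel","stay_knuckle"):
    for x in robot.regions_of("side",t)[:2]: print(t,x["p"],x["position"],x["mask"].sum())
# predicted barrel positions in side view: straight/locked and 30deg before
F=np.array([-.055,-.145,.086])
print("locked",proj("side",W([.009,-.145,.142])), "model bar",bar(1.31,al=np.radians(65))[0])
E
```

```text
8.0 [ 0.6133 -0.229   0.3144] [1.997 1.963 0.435] [-1.1 -0.9 -0.6] tan,rad [-1.2 -0.4] 0.205 0.5006399005651474
thumb_barrel 0.66 [252.5, 283.9] 83
stay_knuckle 0.44 [250.8, 283.3] 112
locked [[266.8719952  257.67376159]] model bar [ 0.61097924 -0.22877523  0.31198764]
```

View pics/s4.png

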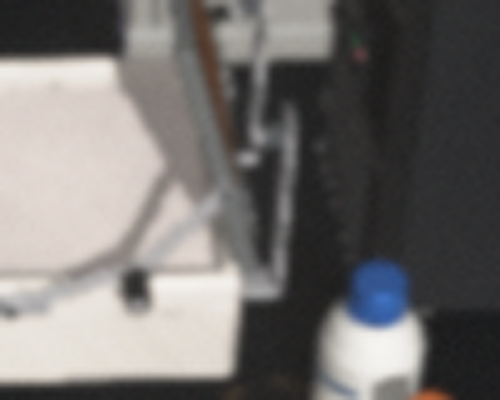

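The side view shows the stay not yet straight: the black barrel is at crop (137,288), full (272,263), against a locked prediction of (267,258). I go on in 1 mm steps, tracking the barrel.

Call:
step_arm:
  deltas: [0, 1, 0.4, 0.003, 0, 0, 0.2, 0, 1, 0.4, 0.003, 0, 0, 0.2, 0, 1, 0.4, 0.003, 0, 0, 0.2]

```text
time: 8.48
ee_pos: [0.6165, -0.2289, 0.3143]
orientation: [2.002, 1.969, 0.427]
ft_force: [-1.0, -0.6, -1.0]
grip_width: 0.198
grasp_force: 0.6
```

```bash
cat >> h.py <<'E'
def barrel():
    g=cv2.cvtColor(robot.capture("side"),cv2.COLOR_BGR2GRAY).astype(float)
    w=np.clip(90-g[248:275,258:282],0,None);v,u=np.mgrid[248:275,258:282]
    n,l,s,c=cv2.connectedComponentsWithStats((w>0).astype(np.uint8))
    print("barrel comps",[(int(s[i,4]),np.round(c[i]+[258,248],1).tolist()) for i in range(1,n) if s[i,4]>5])
E
python3 -c "
from h import *
barrel();stat(1.33)"
```

```text
barrel comps [(22, [271.5, 261.3])]
8.52 [ 0.6166 -0.2289  0.3143] [2.002 1.969 0.427] [-1.1 -0.3  0.3] tan,rad [-1.   0.5] 0.201 0.514795146882534
```

Call:
step_arm:
  deltas: [0, 1, 0.4, 0.003, 0, 0, 0.2, 0, 1, 0.4, 0.003, 0, 0, 0.2]

```text
time: 8.78
ee_pos: [0.6186, -0.229, 0.3144]
orientation: [2.006, 1.973, 0.421]
ft_force: [-2.8, 1.2, 0.9]
grip_width: 0.194
grasp_force: 0.7
```

```bash
python3 -c "
from h import *
barrel();stat(1.33)"
```

```text
barrel comps [(19, [271.4, 261.1])]
8.82 [ 0.6187 -0.229   0.3144] [2.006 1.973 0.421] [-1.4  0.6 -0.4] tan,rad [-1.5 -0.1] 0.196 0.6033937074244022
```

Call:
step_arm:
  deltas: [0, 1, 0.4, 0.003, 0, 0, 0.2, 0, 0, 0, 0, 0, 0, 0.2]

```text
time: 9.07
ee_pos: [0.6197, -0.229, 0.3144]
orientation: [2.008, 1.974, 0.419]
ft_force: [-0.7, 0.0, 0.4]
grip_width: 0.2
grasp_force: 0.6
```

```bash
python3 -c "
from h import *
barrel();stat(1.33)"
```

```text
barrel comps [(21, [271.1, 260.9])]
9.12 [ 0.6197 -0.229   0.3144] [2.008 1.974 0.419] [-2.1  0.3  0.1] tan,rad [-2.   0.6] 0.204 0.5193574167788029
```

Call:
step_arm:
  deltas: [0, 1, 0.3, 0.003, 0, 0, 0.2, 0, 1, 0.3, 0.003, 0, 0, 0.2]

```text
time: 9.38
ee_pos: [0.6216, -0.229, 0.3146]
orientation: [2.012, 1.978, 0.413]
ft_force: [-2.9, -0.0, 0.7]
grip_width: 0.2
grasp_force: 1.2
```

```bash
python3 -c "
from h import *
barrel();stat(1.34)"
```

```text
barrel comps [(20, [270.8, 260.5])]
9.43 [ 0.6217 -0.2291  0.3147] [2.012 1.978 0.413] [-2.9 -0.6  0.1] tan,rad [-2.8  0.6] 0.197 1.0935084521770477
```

Call:
step_arm:
  deltas: [0, 1, 0.3, 0.003, 0, 0, 0.2, 0, 0, 0, 0, 0, 0, 0.2]

```text
time: 9.68
ee_pos: [0.6228, -0.2291, 0.3148]
orientation: [2.013, 1.98, 0.41]
ft_force: [-3.1, -0.3, 0.2]
grip_width: 0.2
grasp_force: 1.1
```

```bash
python3 -c "
from h import *
barrel();stat(1.34)"
```

```text
barrel comps [(23, [270.7, 260.4])]
9.72 [ 0.6227 -0.2291  0.3147] [2.013 1.98  0.411] [-2.7  0.3  0.3] tan,rad [-2.6  0.8] 0.2 1.0688748210668564
```

Force is rising (buffers reached); single 1 mm steps with checks.

Call:
step_arm:
  deltas: [0, 0.8, 0.2, 0.002, 0, 0, 0.2, 0, 0.8, 0.2, 0.002, 0, 0, 0.2]

```text
time: 9.98
ee_pos: [0.6243, -0.2291, 0.315]
orientation: [2.016, 1.982, 0.407]
ft_force: [-3.9, 0.6, 0.5]
grip_width: 0.199
grasp_force: 1.6
```

```bash
python3 -c "
from h import *
barrel();stat(1.35)"
```

```text
barrel comps [(22, [270.6, 260.1])]
10.02 [ 0.6244 -0.2291  0.3151] [2.016 1.982 0.407] [-3.4  0.   1. ] tan,rad [-3.1  1.6] 0.201 1.5119322761893272
```

Call:
step_arm:
  deltas: [0, 0.8, 0.2, 0.002, 0, 0, 0.2, 0, 0, 0, 0, 0, 0, 0.2]

```text
time: 10.28
ee_pos: [0.6252, -0.2291, 0.3152]
orientation: [2.017, 1.983, 0.405]
ft_force: [-3.2, -0.5, -1.4]
grip_width: 0.196
grasp_force: 1.6
```

```bash
python3 -c "
from h import *
barrel();stat(1.35)"
```

```text
barrel comps [(20, [270.5, 260.0])]
10.32 [ 0.6252 -0.2291  0.3152] [2.017 1.983 0.405] [-3.9  0.4  0.3] tan,rad [-3.8  1. ] 0.198 1.5108513459563255
```

Call:
step_arm:
  deltas: [0, 0.8, 0.2, 0.002, 0, 0, 0.2, 0, 0.8, 0.2, 0.002, 0, 0, 0.2]

```text
time: 10.58
ee_pos: [0.6267, -0.2292, 0.3154]
orientation: [2.02, 1.986, 0.401]
ft_force: [-3.5, -0.4, 0.2]
grip_width: 0.203
grasp_force: 2.0
```

```bash
python3 -c "
from h import *
barrel();stat(1.36)"
```

```text
barrel comps [(21, [270.4, 259.4])]
10.62 [ 0.6268 -0.2292  0.3155] [2.019 1.986 0.401] [-3.9 -0.4  0.1] tan,rad [-3.8  0.8] 0.201 1.8577243387699127
```

Call:
step_arm:
  deltas: [0, 0.8, 0.2, 0.002, 0, 0, 0.2, 0, 0, 0, 0, 0, 0, 0.2]

```text
time: 10.88
ee_pos: [0.6276, -0.2292, 0.3155]
orientation: [2.02, 1.987, 0.4]
ft_force: [-4.7, -0.7, -0.2]
grip_width: 0.201
grasp_force: 1.9
```

```bash
python3 -c "
from h import *
barrel();stat(1.36)"
```

```text
barrel comps [(22, [270.3, 259.5])]
10.92 [ 0.6277 -0.2292  0.3156] [2.02  1.987 0.4  ] [-4.3  0.3 -0.1] tan,rad [-4.2  0.7] 0.199 1.8385278806090355
```

Call:
step_arm:
  deltas: [0, 0.8, 0.2, 0.002, 0, 0, 0.2, 0, 0.8, 0.2, 0.002, 0, 0, 0.2]

```text
time: 11.18
ee_pos: [0.6292, -0.2292, 0.3158]
orientation: [2.023, 1.989, 0.396]
ft_force: [-5.2, 0.3, 0.4]
grip_width: 0.198
grasp_force: 2.2
```

```bash
python3 -c "
from h import *
barrel();stat(1.37)"
```

```text
barrel comps [(21, [269.9, 258.8])]
11.22 [ 0.6293 -0.2292  0.3158] [2.023 1.989 0.396] [-4.9 -0.3  0.6] tan,rad [-4.7  1.5] 0.202 2.1195217967033386
```

Call:
step_arm:
  deltas: [0, 0.8, 0.2, 0.002, 0, 0, 0.2, 0, 0, 0, 0, 0, 0, 0.2]

```text
time: 11.48
ee_pos: [0.6302, -0.2292, 0.316]
orientation: [2.024, 1.99, 0.394]
ft_force: [-3.5, 0.0, 0.2]
grip_width: 0.2
grasp_force: 1.9
```

```bash
python3 -c "
from h import *
barrel();stat(1.37)"
```

```text
barrel comps [(22, [269.5, 258.6])]
11.52 [ 0.6301 -0.2292  0.3159] [2.024 1.99  0.394] [-4.1 -0.5 -0.2] tan,rad [-4.1  0.5] 0.197 1.7934873327612877
```

Call:
step_arm:
  deltas: [0, 0.8, 0.2, 0.002, 0, 0, 0.2, 0, 0, 0, 0, 0, 0, 0.2]

```text
time: 11.78
ee_pos: [0.6306, -0.2292, 0.3159]
orientation: [2.026, 1.992, 0.392]
ft_force: [-6.3, -0.4, 1.8]
grip_width: 0.199
grasp_force: 2.6
```

```bash
python3 -c "
from h import *
barrel();stat(1.38)"
```

```text
barrel comps [(21, [267.3, 256.4])]
11.82 [ 0.6306 -0.2292  0.3159] [2.026 1.992 0.391] [-6.9 -0.3  0.6] tan,rad [-6.8  1.7] 0.202 2.7880581468343735
```

Call:
step_arm:
  deltas: [0, 0.8, 0.2, 0.002, 0, 0, 0.2, 0, 0, 0, 0, 0, 0, 0.2]

```text
time: 12.08
ee_pos: [0.6308, -0.2292, 0.3159]
orientation: [2.028, 1.994, 0.389]
ft_force: [-9.3, -1.0, 2.4]
grip_width: 0.2
grasp_force: 4.0
```

```bash
python3 -c "
from h import *
barrel();stat(1.38)"
```

```text
barrel comps [(23, [267.6, 256.6])]
12.12 [ 0.6308 -0.2292  0.3159] [2.028 1.994 0.389] [-9.3 -0.   1.8] tan,rad [-8.9  3.3] 0.195 3.9744222164154053
```

The stay snapped over: the barrel jumped to (267.5,256.5) and the pull went taut. I back off the bar now.

Call:
step_arm:
  deltas: [0, -2.5, 0, 0, 0, 0, 0.2, 0, -3, 0, 0, 0, 0, 0.2, 0, 0, 0, 0, 0, 0, 0.2]

```text
time: 12.5
ee_pos: [0.6271, -0.2291, 0.3144]
orientation: [2.026, 1.992, 0.392]
ft_force: [0.5, -0.2, 0.1]
grip_width: 0.203
grasp_force: 0.0
```

Call:
step_arm:
  deltas: [0, 0, -10, 0, 0, 0, 0.2, 0, 0, -20, 0, 0, 0, 0.2, 0, 0, -40, 0, 0, 0, 0.2]

```text
time: 12.88
ee_pos: [0.5995, -0.2284, 0.3793]
orientation: [2.028, 1.994, 0.391]
ft_force: [1.4, -0.4, -0.7]
grip_width: 0.2
grasp_force: 0.0
```

```bash
python3 - <<'E'
from h import *
barrel();stat(1.38)
print("tube end",onz("side",(240.5,188.8),.01),"top mask extents")
robot.capture("top");r=robot.regions_of("top","tube")
for x in r[:1]:
    v,u=np.nonzero(x["mask"]);print(x["p"],onz("top",(u.max(),v.mean()),.008),onz("top",(u.min(),v.mean()),.008))
def Rd(a=np.radians(70)):
    z=np.array([np.cos(a),0,-np.sin(a)]);y=np.array([0,1.,0]);return Ro.from_matrix(np.c_[np.cross(y,z),y,z])
R=Rd();z=R.apply([0,0,1]);d=np.array([.482,.144,.003])
e=plan([(np.array([.50,-.10,.36]),R,.9),(d-.12*z,R,.9)],vmax=55)
plan([(d-.04*z,R,.9)],start=e)
E
```

```text
barrel comps [(23, [266.4, 255.6])]
12.92 [ 0.6002 -0.2297  0.3876] [2.019 1.987 0.391] [ 1.5 -1.1  4.3] tan,rad [2.2 4. ] 0.2 0.0
tube end [0.49918797 0.21552299 0.01      ] top mask extents
0.52 [0.47875618 0.22011414 0.008     ] [0.47809389 0.32479163 0.008     ]
[12.8, -10.4, -1.7, 0.003, 0.004, -0.159, 0.9, 14.3, -8.3, -1.7, 0.002, 0.004, -0.158, 0.9, 15.4, -5.9, -1.6, 0.003, 0.004, -0.159, 0.9, 16.2, -3.5, -1.5, 0.003, 0.004, -0.158, 0.9, 16.5, -0.8, -1.5, 0.002, 0.004, -0.159, 0.9]
[16.5, 1.8, -1.3, 0.003, 0.004, -0.158, 0.9, 16.0, 4.4, -1.4, 0.002, 0.004, -0.159, 0.9, 15.1, 6.8, -1.2, 0.003, 0.005, -0.158, 0.9, 13.8, 9.1, -1.2, 0.003, 0.004, -0.159, 0.9, 12.2, 11.2, -1.2, 0.002, 0.004, -0.158, 0.9]
[19.9, 34.8, 29.9, 0.0, -0.0, -0.0, 0.9, 19.8, 34.9, 29.9, 0.0, -0.0, -0.0, 0.9, 19.9, 34.8, 29.9, 0.0, -0.0, -0.0, 0.9, 19.9, 34.8, 30.0, 0.0, -0.0, -0.0, 0.9, 19.8, 34.9, 29.9, 0.0, -0.0, -0.0, 0.9]
[19.9, 34.8, 29.9, 0.0, -0.0, -0.0, 0.9, 19.9, 34.8, 29.9, 0.0, -0.0, -0.0, 0.9]
[-0.0, 0.0, 40.0, 0.0, -0.0, -0.0, 0.9, -0.1, 0.0, 40.0, 0.0, -0.0, -0.0, 0.9]
```

Call:
step_arm:
  deltas: [13, -10, -2, 0.003, 0.004, -0.159, 0.9, 14, -8, -2, 0.003, 0.004, -0.159, 0.9, 15, -6, -2, 0.003, 0.004, -0.159, 0.9, 16, -4, -2, 0.003, 0.004, -0.159, 0.9, 17, -1, -1, 0.003, 0.004, -0.159, 0.9]

```text
time: 13.65
ee_pos: [0.5488, -0.1641, 0.3683]
orientation: [1.071, 2.588, 0.208]
ft_force: [-0.4, 0.0, 0.9]
grip_width: 0.902
grasp_force: 0.0
```

Call:
step_arm:
  deltas: [17, 2, -1, 0.003, 0.004, -0.159, 0.9, 16, 4, -1, 0.003, 0.004, -0.158, 0.9, 15, 7, -1, 0.003, 0.004, -0.158, 0.9, 14, 9, -1, 0.003, 0.004, -0.158, 0.9, 12, 11, -1, 0.002, 0.004, -0.158, 0.9]

```text
time: 14.28
ee_pos: [0.4983, -0.0992, 0.3554]
orientation: [-0.007, 2.801, 0.003]
ft_force: [-0.0, -0.5, 0.4]
grip_width: 0.903
grasp_force: 0.0
```

```bash
cat >> h.py <<'E'
def Rd(a=np.radians(70)):
    z=np.array([np.cos(a),0,-np.sin(a)]);y=np.array([0,1.,0]);return Ro.from_matrix(np.c_[np.cross(y,z),y,z])
E
python3 - <<'E'
from h import *
barrel();stat(1.38);print(robot.get_obs()["joint_pos"])
R=Rd();z=R.apply([0,0,1]);d=np.array([.482,.144,.003]);print(R.as_rotvec())
e=plan([(d-.1*z,R,.9)],vmax=55)
E
```

```text
barrel comps [(23, [266.4, 255.6])]
14.32 [ 0.4974 -0.0978  0.355 ] [-0.017  2.802  0.003] [1.1 1.5 0.4] tan,rad [1.1 0.2] 0.895 0.0
[-0.54443181 -0.30144004  1.85413382  0.18385382  1.30163315 -2.15063119]
[0.        2.7925268 0.       ]
[18.6, 34.6, 32.5, 0.001, -0.001, 0.002, 0.9, 18.7, 34.6, 32.5, 0.0, -0.002, 0.001, 0.9, 18.7, 34.6, 32.5, 0.001, -0.001, 0.002, 0.9, 18.9, 34.6, 32.4, 0.0, -0.001, 0.001, 0.9, 19.0, 34.6, 32.3, 0.001, -0.002, 0.002, 0.9]
[19.1, 34.5, 32.3, 0.001, -0.001, 0.002, 0.9, 19.1, 34.6, 32.3, 0.0, -0.001, 0.001, 0.9]
```

Call:
step_arm:
  deltas: [19, 35, 32, 0, 0, 0.002, 0.9, 19, 35, 32, 0, 0, 0.002, 0.9, 19, 35, 32, 0, 0, 0.002, 0.9, 19, 35, 32, 0, 0, 0.002, 0.9, 19, 35, 32, 0, 0, 0.002, 0.9]

```text
time: 14.95
ee_pos: [0.4633, 0.0771, 0.173]
orientation: [0.018, 2.799, 0.007]
ft_force: [0.7, 0.9, 0.1]
grip_width: 0.901
grasp_force: 0.0
```

Call:
step_arm:
  deltas: [19, 34, 32, 0, 0, 0, 0.9, 19, 34, 32, 0, 0, 0, 0.9, 0, 0, 0, 0, 0, 0, 0.9]

```text
time: 15.32
ee_pos: [0.4462, 0.1463, 0.0977]
orientation: [0.012, 2.808, 0.007]
ft_force: [-0.2, 0.1, -0.6]
grip_width: 0.899
grasp_force: 0.0
```

```bash
python3 - <<'E'
from h import *
stat(1.38)
R=Rd();z=R.apply([0,0,1]);d=np.array([.482,.144,.003])
plan([(d,R,.9,4)])
a=look("side","x.png",0,1,0,1,1);b=robot.capture("top")
cv2.imwrite("pics/d1.png",np.hstack([cv2.resize(a[140:240,180:280],(400,400),interpolation=3),cv2.resize(b[150:250,160:260],(400,400),interpolation=3)]))
print(proj("top",[d+[0,0,.01]]),proj("side",[d+[0,0,.01]]))
E
```

```text
15.32 [0.4462 0.1463 0.0977] [0.012 2.808 0.007] [-0.2  0.1 -0.6] tan,rad [-0.3 -0.6] 0.899 0.0
[-0.7, -0.7, 25.3, 0.001, -0.004, -0.002, 0.9, -0.6, -0.6, 25.3, 0.001, -0.004, -0.003, 0.9, -0.5, -0.6, 25.3, 0.001, -0.003, -0.002, 0.9, -0.4, -0.6, 25.3, 0.001, -0.004, -0.002, 0.9]
[[210.76650589 199.17140567]] [[236.94127544 197.35221903]]
```

View pics/d1.png

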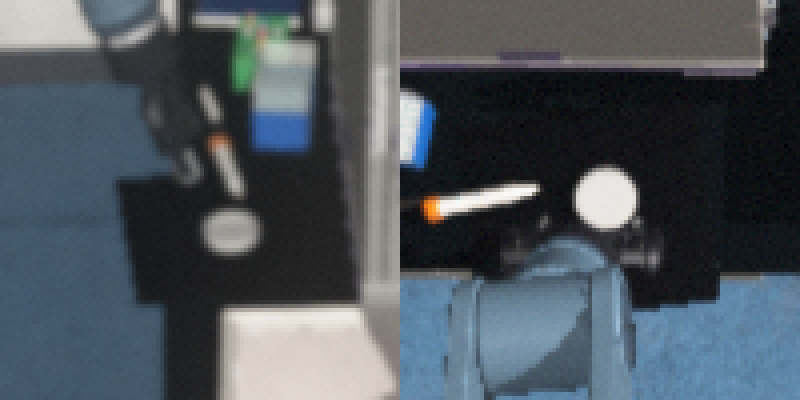

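Top view (right half): the dish is at (606,198), with the fingers at (545,225) and (638,225) straddling it once parallax is allowed for. The tube tip at (540,188) clears the left finger. I descend and grip.

Call:
step_arm:
  deltas: [-0.7, -0.7, 25, 0.001, -0.004, -0.002, 0.9, -0.6, -0.6, 25, 0.001, -0.004, -0.002, 0.9, -0.5, -0.6, 25, 0.001, -0.004, -0.002, 0.9, -0.4, -0.6, 25, 0.001, -0.004, -0.002, 0.9, 0, 0, 0, 0, 0, 0, 0.9]
  newtons: 25

```text
time: 16.05
ee_pos: [0.4866, 0.141, 0.0079]
orientation: [0.008, 2.785, -0.002]
ft_force: [-0.2, -0.3, -0.1]
grip_width: 0.901
grasp_force: 0.0
```

Call:
step_arm:
  deltas: [0, 0, 0, 0, 0, 0, 0.5, 0, 0, 0, 0, 0, 0, 0.5, 0, 0, 0, 0, 0, 0, 0.5]

```text
time: 16.42
ee_pos: [0.487, 0.1421, 0.0099]
orientation: [0.004, 2.781, -0.001]
ft_force: [-2.3, -2.4, 6.5]
grip_width: 0.646
grasp_force: 26.0
```

```bash
python3 - <<'E'
from h import *
stat(1.38)
R=Rd();g=W([-.03,0,.0]);p,_=now();print(g,p)
e=plan([(np.array([p[0],p[1],.22]),R,.5),(np.array([g[0],g[1],.22]),R,.5)],vmax=50)
E
```

```text
16.42 [0.487  0.1421 0.0099] [ 4.000e-03  2.781e+00 -1.000e-03] [-2.3 -2.4  6.5] tan,rad [-1.2  6.8] 0.646 26.018370101228356
[ 0.53400408 -0.22750502  0.        ] [0.48696677 0.14211869 0.00989005]
[-14.8, -0.0, -39.3, -0.0, 0.002, -0.001, 0.5, -14.8, -0.1, -39.4, -0.001, 0.003, -0.0, 0.5, -14.6, 0.1, -39.4, 0.0, 0.002, -0.001, 0.5, -14.5, -0.1, -39.4, -0.0, 0.002, -0.0, 0.5, -14.5, 0.0, -39.4, -0.0, 0.002, -0.001, 0.5]
[-5.5, -46.2, 2.0, -0.0, 0.0, 0.0, 0.5, -5.5, -46.2, 2.1, -0.0, 0.0, 0.0, 0.5, -5.5, -46.2, 2.0, -0.0, 0.0, 0.0, 0.5, -5.5, -46.2, 2.0, -0.0, 0.0, 0.0, 0.5, -5.6, -46.2, 2.0, -0.0, 0.0, 0.0, 0.5]
[-5.5, -46.2, 2.1, -0.0, 0.0, 0.0, 0.5, -5.5, -46.2, 2.0, -0.0, 0.0, 0.0, 0.5, -5.5, -46.2, 2.0, -0.0, 0.0, 0.0, 0.5]
```

Call:
step_arm:
  deltas: [-4, 0, -10, 0, 0, 0, 0.5, -12, 0, -32, 0, 0, 0, 0.5, -15, 0, -40, 0, 0, 0, 0.5, -15, 0, -40, 0, 0, 0, 0.5, -15, 0, -40, 0, 0, 0, 0.5]

```text
time: 17.05
ee_pos: [0.4858, 0.1426, 0.1836]
orientation: [0.003, 2.783, -0.001]
ft_force: [1.2, -0.1, -0.6]
grip_width: 0.647
grasp_force: 26.7
```

Call:
step_arm:
  deltas: [-14, 0, -38, 0, 0.004, 0, 0.5, 0, 0, 0, 0, 0, 0, 0.5]

```text
time: 17.3
ee_pos: [0.4883, 0.1429, 0.227]
orientation: [0.003, 2.779, 0.0]
ft_force: [0.3, 0.1, -0.5]
grip_width: 0.646
grasp_force: 26.7
```

```bash
python3 - <<'E'
from h import *
a=robot.capture("side");b=robot.capture("top")
cv2.imwrite("pics/d2.png",np.hstack([cv2.resize(a[100:220,170:290],(400,400),interpolation=3),cv2.resize(b[150:250,160:260],(400,400),interpolation=3)]))
stat(1.38)
R=Rd();g=W([-.03,0,.0]);p,_=now();print(g,p)
e=plan([(np.array([g[0],g[1],.22]),R,.5)],vmax=50)
E
```

```text
17.4 [0.4857 0.1426 0.2221] [ 4.000e-03  2.787e+00 -1.000e-03] [ 0.   0.5 -1.6] tan,rad [-0.3 -1.6] 0.64 26.647216617129743
[ 0.53400408 -0.22750502  0.        ] [0.48568338 0.14258512 0.22208362]
[-5.7, -46.2, 2.4, -0.0, 0.001, -0.0, 0.5, -5.7, -46.3, 2.4, -0.0, 0.0, -0.001, 0.5, -5.6, -46.2, 2.3, -0.0, 0.001, 0.0, 0.5, -5.7, -46.3, 2.4, -0.0, 0.001, -0.0, 0.5, -5.6, -46.2, 2.4, -0.001, 0.0, -0.001, 0.5]
[-5.6, -46.3, 2.3, 0.0, 0.001, 0.0, 0.5, -5.6, -46.3, 2.3, 0.0, 0.001, -0.0, 0.5, -5.6, -46.2, 2.3, 0.0, 0.0, -0.0, 0.5]
```

View pics/d2.png

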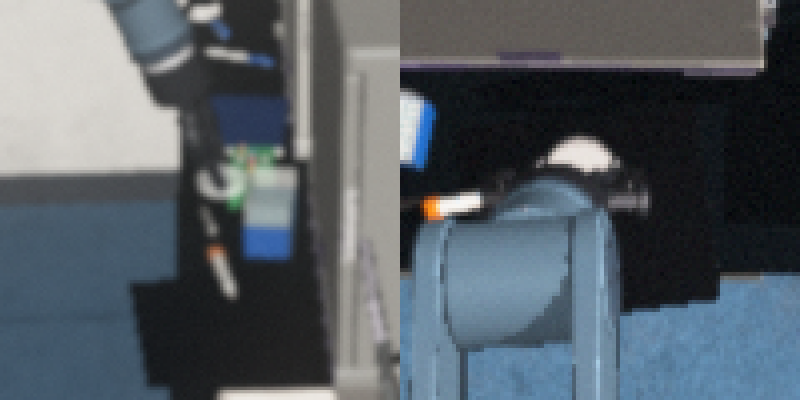

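```bash
python3 - <<'E'
from h import *
for z in(.215,.23): print(onz("top",(205.75,184.25),z)-[.03,0,0],onz("side",(235.4,154.9),z))
E
```

```text
[0.48448115 0.1396559  0.215     ] [0.48202224 0.16092541 0.215     ]
[0.48241005 0.13772699 0.23      ] [0.48219965 0.13320198 0.23      ]
```

Call:
step_arm:
  deltas: [-6, -46, 2, 0, 0, 0, 0.5, -6, -46, 2, 0, 0, 0, 0.5, -6, -46, 2, 0, 0, 0, 0.5, -6, -46, 2, 0, 0, 0, 0.5, -6, -46, 2, 0, 0, 0, 0.5]

```text
time: 18.02
ee_pos: [0.5158, -0.0886, 0.2206]
orientation: [0.004, 2.791, 0.001]
ft_force: [0.4, -0.4, -0.9]
grip_width: 0.648
grasp_force: 26.7
```

Call:
step_arm:
  deltas: [-6, -46, 2, 0, 0, 0, 0.5, -6, -46, 2, 0, 0, 0, 0.5, -6, -46, 2, 0, 0, 0, 0.5, 0, 0, 0, 0, 0, 0, 0.5]

```text
time: 18.52
ee_pos: [0.5346, -0.2281, 0.2212]
orientation: [0.01, 2.791, 0.0]
ft_force: [0.3, 0.1, -1.0]
grip_width: 0.647
grasp_force: 26.7
```

```bash
python3 - <<'E'
from h import *
barrel();stat(1.38)
R=Rd();g=W([-.03,0,.0]);p,_=now();print(g,p)
plan([(np.array([g[0],g[1],.105]),R,.5,4)])
E
```

```text
barrel comps [(23, [266.4, 255.6])]
18.58 [ 0.5344 -0.2261  0.221 ] [8.000e-03 2.791e+00 2.000e-03] [-0.4 -0.8 -0.9] tan,rad [-0.6 -0.9] 0.645 26.696298045571893
[ 0.53400408 -0.22750502  0.        ] [ 0.5343865  -0.22614872  0.22099351]
[10.0, -0.4, 27.2, 0.0, 0.0, -0.001, 0.5, 10.1, -0.4, 27.2, 0.0, 0.001, -0.002, 0.5, 10.0, -0.4, 27.2, 0.0, -0.0, -0.001, 0.5, 10.0, -0.4, 27.2, 0.001, 0.0, -0.002, 0.5]
```

Call:
step_arm:
  deltas: [10, 0, 27, 0, 0, 0, 0.5, 10, 0, 27, 0, 0, 0, 0.5, 10, 0, 27, 0, 0, 0, 0.5, 12, 0, 33, 0, 0, 0, 0.5, 0, 0, 0, 0, 0, 0, 0.5]

```text
time: 19.2
ee_pos: [0.533, -0.222, 0.0979]
orientation: [0.003, 2.795, 0.007]
ft_force: [0.7, -0.2, -0.9]
grip_width: 0.644
grasp_force: 26.8
```

Call:
step_arm:
  deltas: [0.7, 0, 1.9, 0, 0, 0, 0.5, 0.7, 0, 1.9, 0, 0, 0, 0.5]

```text
time: 19.45
ee_pos: [0.5365, -0.2261, 0.0993]
orientation: [0.003, 2.786, -0.004]
ft_force: [0.3, 1.2, -0.0]
grip_width: 0.644
grasp_force: 26.8
```

Call:
step_arm:
  deltas: [0.4, 0, 1, 0, 0, 0, 0.5, 0, 0, 0, 0, 0, 0, 0.5]

```text
time: 19.7
ee_pos: [0.5357, -0.2259, 0.0971]
orientation: [0.004, 2.788, -0.002]
ft_force: [-0.7, 0.1, 0.8]
grip_width: 0.645
grasp_force: 26.8
```

Call:
step_arm:
  deltas: [0.7, 0, 1.9, 0, 0, 0, 0.5, 0.7, 0, 1.9, 0, 0, 0, 0.5, 0, 0, 0, 0, 0, 0, 0.5]

```text
time: 20.08
ee_pos: [0.5353, -0.2256, 0.0922]
orientation: [0.004, 2.789, -0.001]
ft_force: [-0.3, 0.3, -0.1]
grip_width: 0.643
grasp_force: 26.8
```

Call:
step_arm:
  deltas: [0.5, 0, 1.4, 0, 0, 0, 0.5, 0, 0, 0, 0, 0, 0, 0.5]

```text
time: 20.32
ee_pos: [0.5354, -0.2257, 0.0908]
orientation: [0.004, 2.789, -0.001]
ft_force: [-0.1, 0.0, -0.4]
grip_width: 0.644
grasp_force: 26.8
```

Call:
step_arm:
  deltas: [0.4, 0, 1, 0, 0, 0, 0.5, 0, 0, 0, 0, 0, 0, 0.5]

```text
time: 20.58
ee_pos: [0.5354, -0.2257, 0.0899]
orientation: [0.004, 2.789, -0.001]
ft_force: [1.1, -0.6, 0.8]
grip_width: 0.648
grasp_force: 26.8
```

Call:
step_arm:
  deltas: [0.4, 0, 1, 0, 0, 0, 0.5, 0, 0, 0, 0, 0, 0, 0.5]

```text
time: 20.82
ee_pos: [0.5354, -0.2257, 0.0888]
orientation: [0.004, 2.789, -0.001]
ft_force: [-0.3, -0.1, 0.4]
grip_width: 0.646
grasp_force: 26.8
```

Call:
step_arm:
  deltas: [0.4, 0, 1, 0, 0, 0, 0.5, 0, 0, 0, 0, 0, 0, 0.5]

```text
time: 21.08
ee_pos: [0.5355, -0.2258, 0.0878]
orientation: [0.004, 2.788, -0.001]
ft_force: [-0.7, 0.7, 1.1]
grip_width: 0.649
grasp_force: 27.5
```

Call:
step_arm:
  deltas: [0.3, 0, 0.7, 0, 0, 0, 0.5, 0, 0, 0, 0, 0, 0, 0.5]

```text
time: 21.32
ee_pos: [0.5356, -0.2259, 0.0877]
orientation: [0.003, 2.788, -0.001]
ft_force: [-3.5, 0.7, 5.8]
grip_width: 0.645
grasp_force: 28.8
```

Contact with the glass at TCP z 0.0877, as expected. I open and back out along the leaned tool axis.

Call:
step_arm:
  deltas: [0, 0, 0, 0, 0, 0, 0.8, 0, 0, 0, 0, 0, 0, 0.9, 0, 0, 0, 0, 0, 0, 0.9]

```text
time: 21.7
ee_pos: [0.5353, -0.2257, 0.0869]
orientation: [0.004, 2.789, -0.001]
ft_force: [-0.3, 0.1, 0.0]
grip_width: 0.901
grasp_force: 0.0
```

Call:
step_arm:
  deltas: [0, 0, -20, 0, 0, 0, 0.9, 0, 0, -40, 0, 0, 0, 0.9, 0, 0, -50, 0, 0, 0, 0.9, 0, 0, -50, 0, 0, 0, 0.9, 0, 0, 0, 0, 0, 0, 0.9]

```text
time: 22.32
ee_pos: [0.4812, -0.2275, 0.242]
orientation: [0.003, 2.782, -0.01]
ft_force: [-0.6, -0.2, 0.6]
grip_width: 0.899
grasp_force: 0.0
```

```bash
python3 - <<'E'
from h import *
barrel();stat(1.38);print(robot.get_obs()["joint_pos"])
a=cv2.imread;im=robot.capture("side");cv2.imwrite("pics/e1.png",cv2.resize(im[140:290,200:350],(600,600),interpolation=3))
for r in robot.regions_of("side","dish")[:2]: print(r["p"],r["position"],onz("side",r["position"][::-1],.087)-W([0,0,.087]))
E
```

```text
barrel comps [(23, [266.4, 255.6])]
22.38 [ 0.4805 -0.2265  0.2393] [ 0.004  2.785 -0.006] [ 0.2 -0.3 -0.4] tan,rad [ 0.2 -0.4] 0.901 0.0
[-0.82304091 -0.14132146  1.95977048  0.28892673  1.08948665 -2.4954108 ]
0.75 [237.8, 254.2] [-2.45509886e-02  1.35308962e-02 -2.77555756e-17]
```

View pics/e1.png

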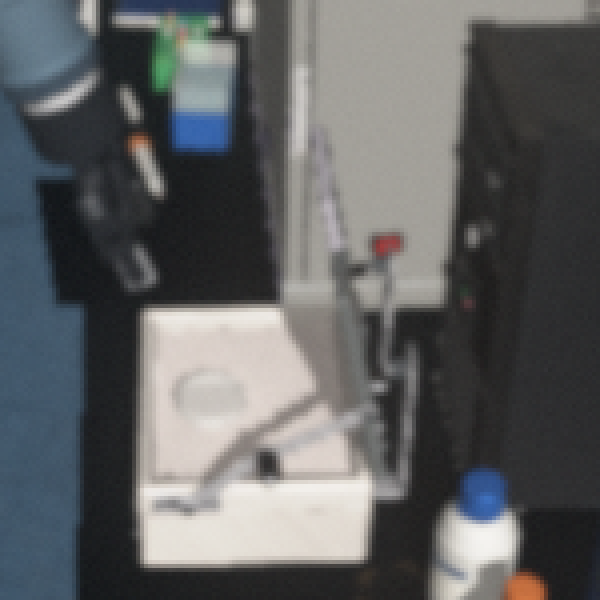

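The dish lies flat on the glass at crop (210,393). The cover stands locked and the stay's barrel is at (266,463), past straight. Next I press the knuckle with shut fingers.

```bash
python3 - <<'E'
from h import *
B=W([.009,-.145,.142]);d=Ro.from_euler("z",VP[2]).apply([np.sin(np.radians(35)),0,-np.cos(np.radians(35))])
R=Rt(np.radians(55));print(B,d,R.apply([0,0,1]))
plan([(B-.06*d,R,0)],wmax=.17)
o,v=ray("side",(266.4,255.6));s=(B[1]-o[1])/v[1];print("ray at barrel y",o+s*v)
E
```

```text
[ 0.57060638 -0.37312876  0.142     ] [ 0.57349836 -0.00946358 -0.81915204] [ 0.57349836 -0.00946358 -0.81915204]
[-3.8, -14.7, 6.2, -0.02, -0.021, 0.157, 0.0, -5.9, -14.1, 6.0, -0.02, -0.021, 0.158, 0.0, -8.0, -13.1, 5.9, -0.019, -0.021, 0.157, 0.0, -9.8, -11.8, 5.8, -0.02, -0.021, 0.157, 0.0, -11.4, -10.3, 5.8, -0.02, -0.02, 0.158, 0.0]
[-12.8, -8.5, 5.9, -0.02, -0.021, 0.157, 0.0, -13.8, -6.5, 6.0, -0.02, -0.021, 0.157, 0.0, -14.6, -4.4, 6.2, -0.019, -0.021, 0.157, 0.0, -14.9, -2.2, 6.4, -0.02, -0.021, 0.158, 0.0, -15.0, 0.1, 6.8, -0.02, -0.021, 0.157, 0.0]
ray at barrel y [ 0.5690121  -0.37312876  0.15090729]
```

Call:
step_arm:
  deltas: [-4, -15, 6, -0.02, -0.021, 0.157, 0, -6, -14, 6, -0.02, -0.021, 0.157, 0, -8, -13, 6, -0.02, -0.021, 0.157, 0, -10, -12, 6, -0.02, -0.021, 0.157, 0, -11, -10, 6, -0.02, -0.021, 0.157, 0]

```text
time: 23.1
ee_pos: [0.5085, -0.2987, 0.2119]
orientation: [1.033, 2.492, 0.324]
ft_force: [0.8, 0.3, -0.4]
grip_width: 0.0
grasp_force: 0.0
```

Call:
step_arm:
  deltas: [-13, -8, 6, -0.02, -0.021, 0.157, 0, -14, -6, 6, -0.02, -0.021, 0.157, 0, -15, -4, 6, -0.02, -0.021, 0.157, 0, -15, -2, 6, -0.02, -0.021, 0.157, 0, -15, 0, 7, -0.02, -0.021, 0.157, 0]

```text
time: 23.72
ee_pos: [0.5383, -0.3722, 0.1904]
orientation: [1.889, 1.853, 0.59]
ft_force: [0.1, 0.1, 0.6]
grip_width: 0.0
grasp_force: 0.0
```

Call:
step_arm:
  deltas: [0, 0, 0, 0, 0, 0, 0]

```text
time: 23.85
ee_pos: [0.5379, -0.3719, 0.1902]
orientation: [1.884, 1.859, 0.588]
ft_force: [-0.2, -0.0, 0.1]
grip_width: 0.002
grasp_force: 0.0
```

```bash
python3 - <<'E'
from h import *
barrel();stat(1.38);print(robot.get_obs()["joint_pos"])
im=robot.capture("side");cv2.imwrite("pics/f1.png",cv2.resize(im[180:300,200:350],(750,600),interpolation=3))
B=W([.009,-.145,.142]);R=Rt(np.radians(55));d=R.apply([0,0,1])
plan([(B-.025*d,R,0,3)])
E
```

```text
barrel comps [(23, [266.4, 255.6])]
23.9 [ 0.538  -0.3717  0.191 ] [1.881 1.861 0.587] [-0.8  0.9 -0.4] tan,rad [-0.9 -0.3] 0.003 0.0
[-1.03767964  0.15616562  1.84926317  0.67191874  0.90950223 -1.38898244]
[-0.3, -0.7, 11.4, 0.0, -0.001, 0.002, 0.0, -0.3, -0.6, 11.5, 0.001, -0.001, 0.002, 0.0, -0.3, -0.7, 11.4, 0.0, -0.001, 0.001, 0.0]
```

View pics/f1.png

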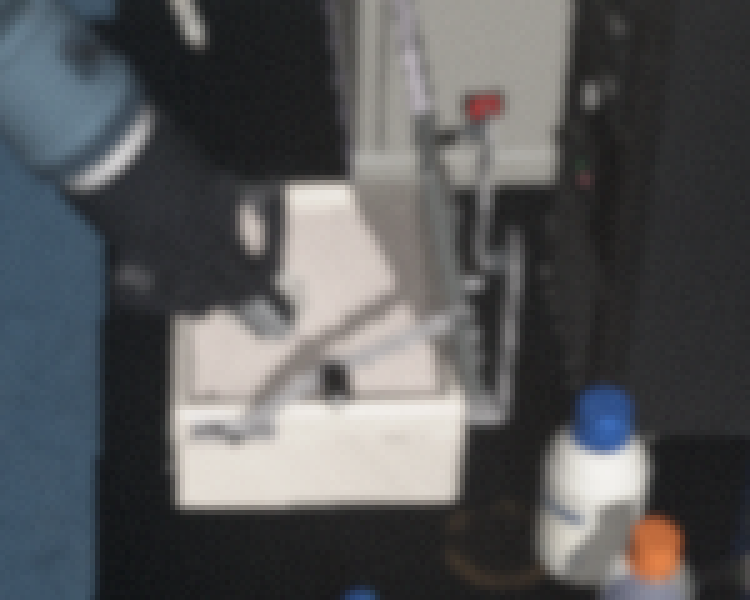

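Fingertips (285,325) are lined up with the barrel (335,380) along the press direction. I advance and feel for contact.

Call:
step_arm:
  deltas: [0, -0.7, 9, 0, 0, 0.002, 0, 0, -0.6, 9, 0, 0, 0.002, 0, 0, -0.6, 8, 0, 0, 0.002, 0, 0, 0, 4, 0, 0, 0, 0]

```text
time: 24.45
ee_pos: [0.5545, -0.3726, 0.1669]
orientation: [1.887, 1.852, 0.589]
ft_force: [1.1, 0.6, 0.3]
grip_width: 0.003
grasp_force: 0.0
```

Call:
step_arm:
  deltas: [0, 0, 3, 0, 0, 0, 0, 0, 0, 3, 0, 0, 0, 0]

```text
time: 24.7
ee_pos: [0.5579, -0.3732, 0.1628]
orientation: [1.887, 1.851, 0.588]
ft_force: [0.5, -0.0, -0.9]
grip_width: -0.001
grasp_force: 0.0
```

Call:
step_arm:
  deltas: [0, 0, 2, 0, 0, 0, 0, 0, 0, 2, 0, 0, 0, 0]

```text
time: 24.95
ee_pos: [0.5601, -0.3733, 0.1596]
orientation: [1.887, 1.851, 0.588]
ft_force: [0.0, -0.1, 0.5]
grip_width: 0.002
grasp_force: 0.0
```

```bash
python3 - <<'E'
from h import *
barrel();stat(1.38);p,R=now();print("along tool",R.inv().apply(robot.get_obs()["ft_force"]), (W([.009,-.145,.142])-p)@Rt(np.radians(55)).apply([0,0,1]))
E
```

```text
barrel comps [(11, [263.3, 249.1]), (21, [266.8, 256.0])]
25.0 [ 0.5601 -0.3731  0.1593] [1.887 1.851 0.589] [-0.7  0.1 -0.1] tan,rad [-0.7  0. ] 0.002 0.0
along tool [ 0.04928136 -0.5806103  -0.32437772] 0.020172789103511193
```

Call:
step_arm:
  deltas: [0, 0, 2, 0, 0, 0, 0, 0, 0, 2, 0, 0, 0, 0]

```text
time: 25.25
ee_pos: [0.5624, -0.3732, 0.1562]
orientation: [1.887, 1.851, 0.589]
ft_force: [-0.1, 0.0, 0.8]
grip_width: 0.0
grasp_force: 0.0
```

Call:
step_arm:
  deltas: [0, 0, 2, 0, 0, 0, 0, 0, 0, 2, 0, 0, 0, 0]

```text
time: 25.5
ee_pos: [0.5647, -0.3732, 0.1528]
orientation: [1.887, 1.851, 0.589]
ft_force: [0.9, 0.5, -0.0]
grip_width: -0.001
grasp_force: 0.0
```

Call:
step_arm:
  deltas: [0, 0, 2, 0, 0, 0, 0, 0, 0, 2, 0, 0, 0, 0]

```text
time: 25.75
ee_pos: [0.5669, -0.3733, 0.1497]
orientation: [1.887, 1.851, 0.588]
ft_force: [-3.7, 1.2, 2.9]
grip_width: -0.0
grasp_force: 2.2
```

```bash
python3 - <<'E'
from h import *
barrel();stat(1.38);p,R=now();print("along tool",R.inv().apply(robot.get_obs()["ft_force"]), (W([.009,-.145,.142])-p)@Rt(np.radians(55)).apply([0,0,1]))
E
```

```text
barrel comps [(41, [264.1, 251.3])]
25.8 [ 0.567  -0.3733  0.1496] [1.887 1.851 0.588] [-1.8 -0.6  4. ] tan,rad [-1.1  4.3] 0.002 2.085162525472697
along tool [-0.60542805  0.83718012 -4.31878602] 0.008284960290203928
```

Call:
step_arm:
  deltas: [0, 0, 2, 0, 0, 0, 0, 0, 0, 2, 0, 0, 0, 0]

```text
time: 26.05
ee_pos: [0.5692, -0.3733, 0.1462]
orientation: [1.887, 1.851, 0.588]
ft_force: [-3.6, 0.6, 2.0]
grip_width: 0.001
grasp_force: 1.5
```

Call:
step_arm:
  deltas: [0, 0, 2, 0, 0, 0, 0, 0, 0, 2, 0, 0, 0, 0]

```text
time: 26.3
ee_pos: [0.5717, -0.3733, 0.1429]
orientation: [1.887, 1.851, 0.589]
ft_force: [-1.1, -0.7, 0.5]
grip_width: -0.001
grasp_force: 0.5
```

Call:
step_arm:
  deltas: [0, 0, 2, 0, 0, 0, 0, 0, 0, 2, 0, 0, 0, 0]

```text
time: 26.55
ee_pos: [0.5741, -0.3732, 0.1398]
orientation: [1.887, 1.851, 0.589]
ft_force: [-0.0, -0.1, -0.3]
grip_width: 0.001
grasp_force: 0.0
```

```bash
python3 - <<'E'
from h import *
barrel();stat(1.38)
im=robot.capture("side");cv2.imwrite("pics/f2.png",cv2.resize(im[180:300,200:350],(750,600),interpolation=3))
E
```

```text
barrel comps [(80, [264.5, 252.4])]
26.6 [ 0.5741 -0.3732  0.1395] [1.887 1.851 0.589] [-0.9  0.3 -0.3] tan,rad [-0.9 -0.2] -0.001 0.0
```

Call:
step_arm:
  deltas: [0, 0, -20, 0, 0, 0, 0, 0, 0, -40, 0, 0, 0, 0, 0, 0, 0, 0, 0, 0, 0]

```text
time: 27.02
ee_pos: [0.5395, -0.3744, 0.1919]
orientation: [1.883, 1.848, 0.586]
ft_force: [1.1, -1.1, -0.1]
grip_width: 0.002
grasp_force: 0.0
```

```bash
python3 - <<'E'
from h import *
barrel();stat(1.38)
im=robot.capture("side");a=cv2.imread("pics/side0.png")
# bar (pinkish-white) location: compare with locked state picture e1 (crop 140:290,200:350 x4)
e=cv2.resize(cv2.imread("pics/e1.png"),(150,150),interpolation=cv2.INTER_AREA)
c=im[140:290,200:350]
t=e[30:62,74:88]; r=cv2.matchTemplate(c[20:75,60:100],t,cv2.TM_CCOEFF_NORMED);print(cv2.minMaxLoc(r),"template was at",(74-60,30-20))
for x in robot.regions_of("side","dish")[:1]: print("dish",x["p"],x["position"])
for cam in["side"]:
  for x in robot.regions_of(cam,"handle")[:2]: print(x["p"],x["position"],x["mask"].sum())
for th in(1.2,1.3,1.38):
    g=th+.026;print(th,proj("side",[W([.095-.23*np.cos(g),y,.1+.23*np.sin(g)]) for y in(.05,-.05)]).round(1).tolist())
E
```

```text
barrel comps [(23, [270.5, 259.9])]
27.08 [ 0.5395 -0.3737  0.1904] [1.885 1.849 0.587] [ 0.6 -0.  -0.4] tan,rad [ 0.5 -0.5] 0.002 0.0
(-0.37097689509391785, 0.8770309090614319, (10, 7), (14, 10)) template was at (14, 10)
dish 0.56 [239.6, 258.7]
0.97 [213.9, 284.3] 456
1.2 [[266.4, 176.4], [268.5, 193.7]]
1.3 [[273.2, 174.5], [275.8, 191.7]]
1.38 [[278.8, 173.4], [281.8, 190.6]]
```

```bash
python3 - <<'E'
from h import *
B=W([.009,-.145,.142]);d=Rt(np.radians(55)).apply([0,0,1])
print("barrel px per 22.5mm",proj("side",[B,B+.0225*d]).round(1).tolist())
R=Ro.from_rotvec([2.017,1.983,.405]);q=np.array([.6252,-.2291,.3152])+R.apply([0,-.0035,0]);z=R.apply([0,0,1])
print(q,z)
e=plan([(np.array([.50,-.33,.36]),R,0),(q-.09*z,R,.3)],vmax=50);print()
plan([(q,R,.3,4)],start=e)
E
```

```text
barrel px per 22.5mm [[266.9, 257.7], [270.9, 261.8]]
[ 0.6219787  -0.22904417  0.31383248] [ 0.39068908 -0.00515079 -0.92050829]
[10.5, 16.6, -40.9, 0.053, -0.0, -0.001, 0.0, 10.5, 14.3, -41.8, 0.053, -0.0, -0.0, 0.0, 10.5, 12.2, -42.5, 0.053, -0.0, -0.001, 0.0, 10.4, 9.9, -43.0, 0.053, -0.0, -0.0, 0.0, 34.3, 30.9, -0.1, -0.0, -0.0, -0.0, 0.3]
[34.3, 30.8, -0.1, -0.0, -0.0, -0.0, 0.3, 34.3, 30.9, -0.1, -0.0, -0.0, -0.0, 0.3]

[-0.0, -0.0, 22.5, -0.0, -0.0, -0.0, 0.3, -0.0, -0.0, 22.5, -0.0, -0.0, -0.0, 0.3, -0.0, -0.0, 22.5, -0.0, -0.0, -0.0, 0.3, -0.0, -0.0, 22.5, -0.0, -0.0, -0.0, 0.3]
```

The barrel has moved about 23 mm, so the joint is broken (knuckle near 2.0) with the cover still up. I go back to the bar.

Call:
step_arm:
  deltas: [10, 17, -41, 0.053, 0, 0, 0, 10, 14, -42, 0.053, 0, 0, 0, 10, 12, -42, 0.053, 0, 0, 0, 11, 10, -43, 0.053, 0, 0, 0, 34, 31, 0, 0, 0, 0, 0.3]

```text
time: 27.85
ee_pos: [0.5298, -0.2994, 0.3764]
orientation: [2.017, 1.976, 0.403]
ft_force: [0.3, -0.7, -0.3]
grip_width: 0.2
grasp_force: 0.0
```

Call:
step_arm:
  deltas: [34, 31, 0, 0, 0, 0, 0.3, 34, 31, 0, 0, 0, 0, 0.3, 0, 0, 0, 0, 0, 0, 0.3]

```text
time: 28.22
ee_pos: [0.5895, -0.2281, 0.3975]
orientation: [2.014, 1.986, 0.408]
ft_force: [0.5, 0.7, -0.8]
grip_width: 0.305
grasp_force: 0.0
```

```bash
python3 - <<'E'
from h import *
stat(1.35);barrel()
R=Ro.from_rotvec([2.017,1.983,.405]);q=np.array([.6252,-.2291,.3152])+R.apply([0,-.0035,0])
plan([(q,R,.3,5)])
E
```

```text
28.22 [ 0.5895 -0.2281  0.3975] [2.014 1.986 0.408] [ 0.5  0.7 -0.8] tan,rad [ 0.3 -0.9] 0.305 0.0
barrel comps [(20, [270.5, 260.0])]
[0.1, -0.3, 17.8, -0.0, -0.0, 0.0, 0.3, 0.2, -0.2, 17.9, -0.0, -0.001, 0.001, 0.3, 0.1, -0.3, 17.8, -0.0, 0.0, -0.0, 0.3, 0.1, -0.3, 17.9, -0.0, -0.0, 0.0, 0.3, 0.2, -0.2, 17.8, -0.0, -0.0, 0.0, 0.3]
```

Call:
step_arm:
  deltas: [0, -0.3, 18, 0, 0, 0, 0.3, 0, -0.3, 18, 0, 0, 0, 0.3, 0, -0.3, 18, 0, 0, 0, 0.3, 0, -0.2, 18, 0, 0, 0, 0.3, 0, -0.2, 17, 0, 0, 0, 0.3]
  newtons: 25

```text
time: 28.9
ee_pos: [0.6213, -0.2316, 0.3134]
orientation: [2.019, 1.981, 0.405]
ft_force: [0.3, -1.1, -0.1]
grip_width: 0.302
grasp_force: 0.0
```

Call:
step_arm:
  deltas: [0, 0, 0, 0, 0, 0, 0.2, 0, 0, 0, 0, 0, 0, 0, 0, 0, 0, 0, 0, 0, 0, 0, 0, 0, 0, 0, 0, 0]

```text
time: 29.4
ee_pos: [0.6207, -0.2313, 0.3144]
orientation: [2.019, 1.982, 0.405]
ft_force: [1.2, -0.6, -7.4]
grip_width: 0.101
grasp_force: 24.6
```

```bash
python3 - <<'E'
from h import *
stat(1.35);barrel()
p,R=now();z=R.apply([0,0,1]);b=p-.013*z-W([.095,0,.1]);print("theta est",np.arctan2(b[2],-b[0])-.026,np.hypot(b[0],b[2]))
E
```

```text
29.4 [ 0.6207 -0.2313  0.3144] [2.019 1.982 0.405] [ 1.2 -0.6 -7.4] tan,rad [-0.3 -7.5] 0.101 24.56924468278885
barrel comps [(20, [270.5, 260.0])]
theta est 1.3554757673617082 0.230526151075496
```

```bash
python3 - <<'E'
from h import *
p,R=now();A=lambda t:np.radians(40+26.9*t/1.355)
d0=p-bar(1.355,al=A(1.355))[0];d1=np.array([.0009,.0008,.0006]);print(d0)
th=np.r_[1.355-.07*np.arange(1,16),.255,.205,.155,.125,.095,.065,.035,.005]
d=lambda t:d1+(d0-d1)*t/1.355
plan([(bar(t,al=A(t))[0]+d(t),Rt(A(t)),0,1) for t in th])
E
```

```text
[-2.84167279e-05 -2.35111733e-03  4.45252536e-04]
[0.1, -15.5, -2.8, -0.027, -0.001, -0.003, 0.0, 0.2, -15.6, -2.1, -0.024, -0.0, 0.0, 0.0, 0.2, -15.7, -1.4, -0.024, -0.0, 0.0, 0.0, 0.1, -15.7, -0.7, -0.024, -0.0, 0.0, 0.0, 0.2, -15.7, 0.1, -0.025, -0.0, 0.0, 0.0]
[0.2, -15.8, 0.8, -0.024, -0.0, 0.0, 0.0, 0.1, -15.6, 1.6, -0.024, -0.0, 0.0, 0.0, 0.2, -15.6, 2.3, -0.024, -0.0, 0.0, 0.0, 0.2, -15.5, 3.0, -0.025, -0.0, 0.0, 0.0, 0.1, -15.3, 3.7, -0.024, -0.0, 0.0, 0.0]
[0.2, -15.1, 4.5, -0.024, -0.0, 0.0, 0.0, 0.2, -14.9, 5.1, -0.024, -0.0, 0.0, 0.0, 0.1, -14.7, 5.9, -0.025, -0.0, 0.0, 0.0, 0.2, -14.3, 6.5, -0.024, -0.0, 0.0, 0.0, 0.2, -14.1, 7.2, -0.024, -0.0, 0.0, 0.0]
[0.1, -9.9, 5.5, -0.017, -0.0, 0.0, 0.0, 0.1, -9.6, 5.8, -0.018, -0.0, 0.0, 0.0, 0.1, -9.5, 6.2, -0.017, -0.0, 0.0, 0.0, 0.1, -5.6, 3.8, -0.01, -0.0, 0.0, 0.0, 0.1, -5.5, 4.0, -0.011, -0.0, 0.0, 0.0]
[0.0, -5.5, 4.0, -0.01, -0.0, 0.0, 0.0, 0.1, -5.3, 4.2, -0.011, -0.0, 0.0, 0.0, 0.1, -5.3, 4.2, -0.01, -0.0, 0.0, 0.0]
```

Call:
step_arm:
  deltas: [0.1, -15.5, -2.8, -0.027, 0, 0, 0, 0.1, -15.6, -2.1, -0.024, 0, 0, 0, 0.2, -15.7, -1.4, -0.024, 0, 0, 0, 0.1, -15.7, -0.7, -0.024, 0, 0, 0, 0.2, -15.7, 0.1, -0.025, 0, 0, 0]

```text
time: 30.08
ee_pos: [0.5483, -0.2294, 0.2881]
orientation: [1.94, 1.903, 0.517]
ft_force: [2.6, 0.1, -4.0]
grip_width: 0.103
grasp_force: 25.7
```

Call:
step_arm:
  deltas: [0, 0, 0, 0, 0, 0, 0]

```text
time: 30.2
ee_pos: [0.5472, -0.2293, 0.2873]
orientation: [1.943, 1.905, 0.514]
ft_force: [-0.3, 1.7, -4.4]
grip_width: 0.105
grasp_force: 25.6
```

```bash
python3 - <<'E'
from h import *
stat(1.0);A=lambda t:np.radians(40+26.9*t/1.355)
p,R=now();print("off model",p-bar(1.005,al=A(1.005))[0]);robot.capture("side")
for x in robot.regions_of("side","thumb_barrel")[:2]: print(x["p"],x["position"])
E
```

```text
30.2 [ 0.5472 -0.2293  0.2873] [1.943 1.905 0.514] [-0.3  1.7 -4.4] tan,rad [-2.6 -3.6] 0.105 25.557207763195038
off model [-0.00010707 -0.00162557  0.00118028]
0.62 [258.2, 280.7]
0.34 [332.7, 246.7]
```

Tracking well: θ is about 1.0 and the stay is folding, with the barrel now at (258,281). I continue.

Call:
step_arm:
  deltas: [0.2, -15.8, 0.8, -0.024, 0, 0, 0, 0.1, -15.6, 1.6, -0.024, 0, 0, 0, 0.2, -15.6, 2.3, -0.024, 0, 0, 0, 0.2, -15.5, 3, -0.025, 0, 0, 0, 0.1, -15.3, 3.7, -0.024, 0, 0, 0]

```text
time: 30.92
ee_pos: [0.4901, -0.228, 0.2377]
orientation: [1.861, 1.829, 0.616]
ft_force: [5.8, 1.9, -1.4]
grip_width: 0.098
grasp_force: 27.2
```

Call:
step_arm:
  deltas: [0.2, -15.1, 4.5, -0.024, 0, 0, 0, 0.2, -14.9, 5.1, -0.024, 0, 0, 0, 0.1, -14.7, 5.9, -0.025, 0, 0, 0, 0.2, -14.3, 6.5, -0.024, 0, 0, 0]

```text
time: 31.42
ee_pos: [0.4574, -0.2271, 0.1823]
orientation: [1.799, 1.769, 0.689]
ft_force: [-8.5, 2.8, 3.5]
grip_width: 0.101
grasp_force: 29.1
```

Call:
step_arm:
  deltas: [0, 0, 0, 0, 0, 0, 0]

```text
time: 31.55
ee_pos: [0.4569, -0.227, 0.1811]
orientation: [1.803, 1.767, 0.689]
ft_force: [-5.3, -0.6, -1.8]
grip_width: 0.101
grasp_force: 28.6
```

```bash
python3 - <<'E'
from h import *
stat(.375);A=lambda t:np.radians(40+26.9*t/1.355)
p,R=now();print("off model",p-bar(.375,al=A(.375))[0])
E
```

```text
31.55 [ 0.4569 -0.227   0.1811] [1.803 1.767 0.689] [-5.3 -0.6 -1.8] tan,rad [-3.7  4.1] 0.101 28.558714985847473
off model [ 0.00095811 -0.00080894  0.00081341]
```

Call:
step_arm:
  deltas: [0.2, -14.1, 7.2, -0.024, 0, 0, 0, 0.1, -9.9, 5.5, -0.017, 0, 0, 0, 0.1, -9.6, 5.8, -0.018, 0, 0, 0, 0.1, -9.5, 6.2, -0.017, 0, 0, 0, 0.1, -5.6, 3.8, -0.01, 0, 0, 0]

```text
time: 32.17
ee_pos: [0.4426, -0.2267, 0.127]
orientation: [1.745, 1.712, 0.752]
ft_force: [-12.4, 0.3, 1.6]
grip_width: 0.102
grasp_force: 29.7
```

Call:
step_arm:
  deltas: [0.1, -5.5, 4, -0.011, 0, 0, 0, 0, -5.5, 4, -0.01, 0, 0, 0, 0.1, -5.3, 4.2, -0.011, 0, 0, 0, 0, 0, 0, 0, 0, 0, 0]

```text
time: 32.67
ee_pos: [0.4407, -0.2267, 0.1063]
orientation: [1.725, 1.691, 0.775]
ft_force: [-8.6, -1.7, -3.4]
grip_width: 0.106
grasp_force: 29.4
```

```bash
python3 - <<'E'
from h import *
stat(.035);A=lambda t:np.radians(40+26.9*t/1.355)
p,R=now();print("off model",p-bar(.035,al=A(.035))[0])
E
```

```text
32.67 [ 0.4407 -0.2267  0.1063] [1.725 1.691 0.775] [-8.6 -1.7 -3.4] tan,rad [-3.9  8.4] 0.106 29.381259083747864
off model [ 0.00145882 -0.00072773  0.00075776]
```

Call:
step_arm:
  deltas: [0, -1.5, 1.3, -0.003, 0, 0, 0, 0, -1.5, 1.3, -0.003, 0, 0, 0, 0, -1.5, 1.3, -0.002, 0, 0, 0, 0, -1.5, 1.3, -0.002, 0, 0, 0, 0, 0, 0, 0, 0, 0, 0]

```text
time: 33.3
ee_pos: [0.4405, -0.2267, 0.0982]
orientation: [1.718, 1.686, 0.781]
ft_force: [-11.4, -0.8, -3.6]
grip_width: 0.101
grasp_force: 29.8
```

Call:
step_arm:
  deltas: [0, -1.1, 1, 0, 0, 0, 0, 0, 0, 0, 0, 0, 0, 0]

```text
time: 33.55
ee_pos: [0.4405, -0.2267, 0.0968]
orientation: [1.718, 1.686, 0.78]
ft_force: [-12.5, -0.7, -2.6]
grip_width: 0.103
grasp_force: 29.9
```

Call:
step_arm:
  deltas: [0, -1.1, 1, 0, 0, 0, 0, 0, 0, 0, 0, 0, 0, 0]

```text
time: 33.8
ee_pos: [0.4408, -0.2267, 0.0962]
orientation: [1.716, 1.686, 0.782]
ft_force: [-31.3, 3.5, 16.7]
grip_width: 0.103
grasp_force: 32.5
```

Call:
step_arm:
  deltas: [0, -1.1, 1, 0, 0, 0, 0, 0, 0, 0, 0, 0, 0, 0]

```text
time: 34.05
ee_pos: [0.4415, -0.227, 0.0956]
orientation: [1.714, 1.684, 0.783]
ft_force: [-25.2, 3.4, 17.5]
grip_width: 0.107
grasp_force: 32.7
```

Firm contact: the cover is shut. I relieve the load, open and withdraw.

Call:
step_arm:
  deltas: [0, 0.7, -2, 0, 0, 0, 0, 0, 0, 0, 0, 0, 0, 0.3, 0, 0, 0, 0, 0, 0, 0.3, 0, 0, 0, 0, 0, 0, 0.3]

```text
time: 34.55
ee_pos: [0.4402, -0.2251, 0.0962]
orientation: [1.716, 1.684, 0.786]
ft_force: [0.3, -1.0, 0.8]
grip_width: 0.297
grasp_force: 0.0
```

Call:
step_arm:
  deltas: [0, 0, -15, 0, 0, 0, 0.3, 0, 0, -25, 0, 0, 0, 0.3, 0, 0, -35, 0, 0, 0, 0.3, 0, 0, 0, 0, 0, 0, 0.3, 0, 0, 0, 0, 0, 0, 0.3]

```text
time: 35.17
ee_pos: [0.3827, -0.2241, 0.1441]
orientation: [1.717, 1.683, 0.786]
ft_force: [0.5, 0.4, 0.3]
grip_width: 0.3
grasp_force: 0.0
```

```bash
python3 - <<'E'
from h import *
stat(0);c=robot.capture("side");a=cv2.imread("pics/side0.png")
# compare cover's edges with the starting (shut) picture, right rear part free of the arm
t=cv2.cvtColor(a[205:290,230:300],6);r=cv2.matchTemplate(cv2.cvtColor(c[200:295,225:305],6),t,cv2.TM_CCOEFF_NORMED);print(cv2.minMaxLoc(r),"expect (5,5)")
t=cv2.cvtColor(a[215:250,219:236],6);r=cv2.matchTemplate(cv2.cvtColor(c[210:255,214:241],6),t,cv2.TM_CCOEFF_NORMED);print("bar",cv2.minMaxLoc(r))
print("mean diff",np.abs(a[205:290,230:300].astype(int)-c[205:290,230:300]).mean())
for x in robot.regions_of("side","dish")[:2]: print("dish",x["p"],x["position"])
E
```

```text
35.17 [ 0.3827 -0.2241  0.1441] [1.717 1.683 0.786] [0.5 0.4 0.3] tan,rad [ 0.3 -0.5] 0.3 0.0
(0.512706458568573, 0.9967793822288513, (0, 0), (5, 5)) expect (5,5)
bar (-0.2429284006357193, 0.9992963075637817, (1, 10), (5, 5))
mean diff 4.617366946778711
```

```bash
python3 -c "
from bench import robot
print(robot.job_done())"
```

```text
the job is handed in; nothing more can be done
None
```

The cover was lifted and locked on its stay, the dish laid on the glass, the stay broken with the cover up, and the cover lowered shut over the dish; I handed the job in at about 35 s (no verdict was returned), with the cover's shut position matching the starting picture, though the dish could not be made out through the shut cover.

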